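# Top up the dosing pot with inhibitor tablets

## Robot

A 6-joint arm with a two-finger parallel gripper is mounted at the origin on a cart in front of the work surface, level with it; the furniture and walls round the work are solid. World frame = base frame: x ahead of the robot, y to its left, z up, the work surface at z = 0. Lengths are in mm, angles in rad, forces in N, time in s.
With the tool pointing down it reaches from about 400 to 925 mm from the base axis. Payload 12.5 kg.
Tool frame: the origin (TCP) lies at the very end of the fingers, on their centre line; the grasp point (between the pads) lies 19 mm behind it; z points along the fingers, x is the direction in which the jaws open and shut, and the axes are right-handed (so a half turn about z gives the same grasp; the last joint's range is limited). The gripper opens to 95 mm and grips with 3 to 60 N. Pads are 20 mm wide; open, the fingers measure 119 mm over their backs; the gripper's body (75 mm by 180 mm) begins 59 mm behind the grasp point.
Start: joints at [-1.281, 0.491, 1.559, -0, 1.092, -0.106], TCP at [240.99, -576.689, 214.661] pointing down, gripper open.
Joint ranges: [-3.1, 3.1], [-0.84, 2.19], [0.05, 2.79], [-1.13, 4.28], [0.06, 2.93], [-2.69, 2.69]. Speed limits (rad/s): [2.22, 2.22, 2.79, 3.14, 3.14, 3.14].

## Interface

Orientations are given as [roll, pitch, yaw] about the fixed x, y, z axes, in that order (R = Rz(yaw) Ry(pitch) Rx(roll)).
In Python, from cell import state, viewer, ticket, look_for, regions_of gives the robot as it stands.
- The arm moves only by the shell command python3 -m inch 'ROWS'. ROWS is JSON, a list of rows, each a list of 7 numbers: the turn, a rotation vector about the world's x, y, z in degrees, then the shift along the world's x, y, z in mm, then the opening, from -1 (shut) to 1 (fully open). In form: [[rx, ry, rz, tx, ty, tz, hand], ...]. A call has 1 to 10 rows; each row shifts and turns the commanded pose from where the row before left it; what a row does not reach is not made up. A row lasts 1/10 s, in which the tool goes at most 50 mm and 8.59 degrees, less where a joint would pass 70% of its speed; a pose out of reach is approached as far as the arm can. A call with a gripper value outside its range is refused whole. The fingers move at their own pace and stop on an object; the grip force is fixed at half the most. Time passes only in rows, so rows that do not move let the fingers close. It gives the time, the measured TCP pose, the force and the opening at its end, in the units of the state.
- state(): the state, without advancing time (a new reading comes with each control period).
- viewer.read_camera(name): name is "scene" or "side" or "wrist"; returns a dict with "color" (420x560x3 uint8, red, green, blue), "depth" (420x560 float32, mm along the optical axis (not along the pixel's ray), 0 where there is no reading), "fx", "fy", "cx", "cy" (pixels), "position" and "orientation" of the camera in the world. Camera axes: x right, y down, z forward; pixel columns grow to the right and rows downward; lengths in mm; the calibration is good to about 2 mm. A picture is of the moment at which its call begins.
- ticket.job_done(): hands the job in, once; it reports no verdict.
Trained networks look in the newest picture that a camera, given by its name, has taken for a name from the list of things; names that differ only in an ending like _2 or _b are one class to them, and where a whole thing is asked for, a point or a joint stands for the part that bears it (a point fixed in the world has none). Each returns a list of dicts, best first, with "score" (0 to 1); they miss things now and then, are a little off and sometimes report something else, mostly with a low value. They report only what shows in the picture. A call takes as long as a camera call. They do not tell look-alikes from the thing itself.
- look_for(name, camera): "box" ([left, top, right, bottom] as shares, 0 to 1, of the picture: columns of its width, rows of its height, round what is visible of it).
- regions_of(name, camera): "pixels" (420x560 bool, what is visible of it) and "box" ([left, top, right, bottom] as shares, 0 to 1, of the picture: columns of its width, rows of its height, round what is visible of it).
The state is a dict: "t": time; "joints": joint angles; "qvel": joint speeds; "tau": joint torques, N m; "eef_pos": TCP position; "tcp_rot": TCP orientation; "ft_force": force on the tool from outside, world axes, zero at the start; "moment": the same for the moment, N m; "opening": opening from 0.0 (shut) to 1.0 (fully open).
Only numpy, scipy, OpenCV 4.12 (cv2) and the standard library are available. Lean on these libraries where they do the work, as an engineer would, in place of code of your own. Each camera call takes 0.05 s, during which the arm holds its last target. There are 200 camera calls.

## Task

Open the pressure cap of the blue dosing pot: turn it anticlockwise to its first stop and wait there a second to let it vent, then press it down, turn it on to the green marks, lift it off and set it on the bench. Stand the yellow funnel in the neck and pour every orange tablet from the scoops through it into the pot. Then stand the funnel and the scoops upright on the bench and put the cap back, fully closed at the red marks, disturbing none of the other things.

Things in the scene. Friction and masses are not known exactly. Their poses are not given: they have to be found in the camera images.
- pot: Blue round dosing pot fixed to the bench, 96 mm across and 60 mm high, on a 124 mm foot flange, with a steel neck on top. Origin: centre of its underside, on the neck axis; z up. Bore 48 mm (50 in the neck) from the floor (8 mm up) to the rim (90 mm up). Two pipe stubs stick out to 68 mm from the axis, 16 to 44 mm above the bench.
- pot_mouth (a point): Centre of the neck's rim, 90 mm above the bench, pot's axes. Rim flange 66 mm across, 5 mm thick, with two opposite gaps for the cap's hooks. A spring ring inside (bore 35 mm, top 7 mm below the rim) pushes the closed cap up with about 6 N, 12 N when it is pressed 8 mm down.
- pot_red_mark (a point): Red mark on the shoulder at the pot's +x (another at -x): cap closed. The cap's angle is counted anticlockwise from above, pot x to cap x, repeating each half turn: closed 0 (hard end -0.1); first stop 0.55, where a yellow tab 3 mm deep below the flange blocks the hooks. Pressed down 4 to 7 mm (8 is the end) the cap turns past below the tab.
- pot_green_mark (a point): Green mark on the shoulder, 1.25 rad from the red one (another opposite): cap released. There the hooks pass up or down through the flange gaps: angle 1.06 to 1.44, hard end 1.46. To close: hooks down through the gaps, keep it pressed 4 to 7 mm, turn clockwise to 0, let it rise.
- cap: Aluminium pressure cap, loose, 0.12 kg, disc 76 mm across. Origin: centre of the underside of its hooks; z up. Two hooks 10 mm wide at +x and -x, 30 to 38 mm from the axis, 0 to 4 mm high; rubber plug 46 mm across reaching down as far; disc 17 to 22 mm high. Closed: origin 81 mm above the bench; pressed right down: 73 mm. It stands upright on the bench. Starts closed (0 to 0.12 rad).
- cap_bar (a point): Centre of the cap's red grip bar, 40 mm above its origin. Bar along cap x: 58 long, 14 wide (y), 22 to 52 mm above the cap's origin, white ends above the hooks.
- funnel: Yellow funnel, loose, 0.09 kg, 65 mm high: mouth 100 mm across, cone from 60 down to 22 mm, straight spout below it, 31 mm outside, 26 mm inside. Origin: centre of the spout's lower end; z up. It stands by itself on the spout. In the pot's neck the cone rests on the rim, the origin then about 57 mm above the bench.
- funnel_fin (a point): Centre of one of the funnel's two upright grip fins, at +x, 63 mm from the axis, 52 mm above the origin; the other is at -x. Each 49 to 77 mm from the axis, 10 mm thick (across y), 38 to 65 mm high.
- scoop_white: White scoop, loose, 0.11 kg, holding up to three tablets or none. Origin: centre of its underside, x from nose to handle, z up. Tray x -50 to 40 mm, 43 wide, walls 34 mm high, open at the nose (-x); its floor falls 8 degrees from the nose (18 mm high) to the rear (6 mm). Tipped nose-down by 45 to 50 degrees it empties over the nose.
- scoop_white_handle (a point): Grip point of the white scoop's black upright handle plate behind the tray: 57 mm along x, 44 mm above the scoop's origin. Plate x 40 to 74 mm, 12 mm thick (across y), 0 to 60 mm high.
- scoop_green: Green scoop, the same shape, size and frame as scoop_white.
- scoop_green_handle (a point): Grip point of the green scoop's handle, as on the white one.
- tablet_1: Orange tablet, a loose short cylinder 14 mm across and 10 mm high, 12 g, slippery (friction 0.3); origin: centre of its underside, z along its axis. Only 2 to 5 of the six tablets are present; tablets 1 to 3 start in scoop_white, 4 to 6 in scoop_green.
- tablet_2: Orange tablet, a loose short cylinder 14 mm across and 10 mm high, 12 g, slippery (friction 0.3); origin: centre of its underside, z along its axis. Only 2 to 5 of the six tablets are present; tablets 1 to 3 start in scoop_white, 4 to 6 in scoop_green.
- tablet_3: Orange tablet, a loose short cylinder 14 mm across and 10 mm high, 12 g, slippery (friction 0.3); origin: centre of its underside, z along its axis. Only 2 to 5 of the six tablets are present; tablets 1 to 3 start in scoop_white, 4 to 6 in scoop_green.
- tablet_4: Orange tablet, a loose short cylinder 14 mm across and 10 mm high, 12 g, slippery (friction 0.3); origin: centre of its underside, z along its axis. Only 2 to 5 of the six tablets are present; tablets 1 to 3 start in scoop_white, 4 to 6 in scoop_green.
- tablet_5: Orange tablet, a loose short cylinder 14 mm across and 10 mm high, 12 g, slippery (friction 0.3); origin: centre of its underside, z along its axis. Only 2 to 5 of the six tablets are present; tablets 1 to 3 start in scoop_white, 4 to 6 in scoop_green.
- tablet_6: Orange tablet, a loose short cylinder 14 mm across and 10 mm high, 12 g, slippery (friction 0.3); origin: centre of its underside, z along its axis. Only 2 to 5 of the six tablets are present; tablets 1 to 3 start in scoop_white, 4 to 6 in scoop_green.
- bottle_red_cap: Bystander: small white bottle with a red cap, 24 mm across, 51 mm high, loose; origin: centre of its underside.
- motor: Bystander: small grey electric motor lying on its side, 79 mm long, 38 mm thick, loose; origin: centre of its underside.
Not all that is in view belongs to the job. Leave any purple look-alike of the cap alone.

How it is judged:
By the outcome, as a careful person would: the job done as asked, in the order asked, and still so for the second after the job is handed in, with the robot touching nothing.
Of tablet_1, tablet_2, tablet_3, tablet_4, tablet_5, tablet_6 only 2 to 5 are there at a start; the rules pass over those that are not, and their reading is None.
At some moment in a run one of scoop_white, scoop_green may be knocked a few centimetres aside while the robot is not near it.
It also fails if it takes over 210 s, if anything falls off the work surface, if the arm or the gripper's body presses on something with over 40 N, if the wrist force passes 120 N, or if a joint passes its speed limit or range.

## Working session

There is one attempt and no reset: what is moved stays moved. The work goes in short steps, Python scripts to look and compute and a shell command to move; the robot and the scene stay as the last step left them, time stands still between calls to the robot, and variables do not carry over. Pictures are saved under pics/ and viewed, on a budget of 14 in all, crops included, one or two more only if the job needs it, and the job is handed in when it is done.

```bash
ls; mkdir -p pics
cat > h.py <<'E'
import numpy as np, cv2
from scipy.spatial.transform import Rotation as R
from cell import state, viewer, ticket, look_for, regions_of
def cam(n): return viewer.read_camera(n)
def rot(o):
    o=np.array(o,float)
    if o.shape==(3,3): return o
    return R.from_euler('xyz',o).as_matrix() if o.size==3 else R.from_quat(o).as_matrix()
def cloud(c):
    v,u=np.mgrid[:420,:560]; d=c['depth']
    p=np.stack([(u-c['cx'])/c['fx']*d,(v-c['cy'])/c['fy']*d,d],-1)
    w=p@rot(c['orientation']).T+np.array(c['position']); w[d<=0]=np.nan
    return w
def proj(c,P):
    q=(np.atleast_2d(P)-np.array(c['position']))@rot(c['orientation'])
    return np.c_[q[:,0]/q[:,2]*c['fx']+c['cx'],q[:,1]/q[:,2]*c['fy']+c['cy']]
def save(c,f,box=None,s=1):
    im=c['color'][:,:,::-1]
    if box: im=im[box[1]:box[3],box[0]:box[2]]
    cv2.imwrite('pics/'+f,cv2.resize(im,None,fx=s,fy=s,interpolation=cv2.INTER_CUBIC))
E
python3 - <<'E'
from h import *
print({k:np.round(v,3) if not isinstance(v,str) else v for k,v in state().items()})
ims=[]
for n in ['scene','side','wrist']:
    c=cam(n); print(n,c['position'],c['orientation'],c['fx'],c['cx'],c['cy'])
    W=cloud(c)
    save(c,n+'0.png',s=1.42)
    for t in ['pot','cap','funnel','scoop_white','scoop_green','tablet_1','bottle_red_cap','motor']:
        for r in regions_of(t,n)[:4]:
            m=r['pixels']; b=np.array(r['box'])*[560,420,560,420]
            print(t,round(r['score'],2),b.astype(int),m.sum(),np.round(np.nanmedian(W[m],0)) if m.any() else '')
E
```

```text
pics
{'t': np.float64(0.0), 'joints': array([-1.281,  0.492,  1.559,  0.   ,  1.092, -0.106]), 'qvel': array([ 0.001, -0.   , -0.   , -0.001,  0.001,  0.002]), 'tau': array([-1.0000e-03, -6.1265e+01, -2.5818e+01,  6.9000e-02,  4.8000e-02,
       -0.0000e+00]), 'eef_pos': array([ 240.904, -576.429,  214.069]), 'tcp_rot': array([-3.141e+00,  1.000e-03, -1.175e+00]), 'ft_force': array([ 0.009,  0.585, -0.002]), 'moment': array([-0.007, -0.006, -0.019]), 'opening': np.float64(0.997)}
scene [  7.70392175 563.77719518 742.58060091] [-2.24220871 -0.0106374  -2.42588765] 418.48520372431665 282.6576841492879 204.28416852851288
pot 0.59 [236 222 286 267] 1523 [518.  46.  41.]
cap 0.97 [246 201 277 232] 634 [536.  27. 104.]
cap 0.88 [244 343 281 386] 1160 [302. 264.  22.]
funnel 0.98 [289 163 322 195] 834 [ 608. -248.   50.]
funnel 0.62 [263 158 278 179] 194 [ 741. -232.   28.]
scoop_white 0.93 [346 190 372 222] 416 [ 427. -245.   25.]
scoop_white 0.56 [288 165 326 197] 811 [ 607. -247.   50.]
scoop_green 0.98 [199 287 252 343] 1308 [446. 237.  18.]
tablet_1 0.45 [226 319 229 329] 30 [423. 242.
[... 187 characters left out ...]
6209809  395.91396954 1022.46825783] [-2.37439869  0.01255856 -2.13677291] 427.7727149701798 273.5558563138688 208.4429390888328
pot 0.87 [231 224 271 265] 1021 [510.  41.  40.]
cap 0.77 [238 207 264 236] 461 [534.  23. 103.]
cap 0.61 [199 329 233 358] 693 [299. 260.  23.]
funnel 0.64 [292 172 324 203] 538 [ 616. -245.   47.]
scoop_white 0.3 [189 274 216 323] 640 [442. 237.  15.]
scoop_green 0.75 [189 275 216 322] 636 [441. 237.  15.]
tablet_1 0.48 [238 211 262 234] 404 [531.  27. 103.]
motor 0.49 [279 165 295 179] 164 [ 739. -239.   29.]
wrist [ 313.23878313 -546.1663587   384.63387027] [ 2.86188318e+00 -1.23602125e-03 -1.17407356e+00] 364.8690929562228 274.47614226811754 208.58703248813683
```

View pics/scene0.png

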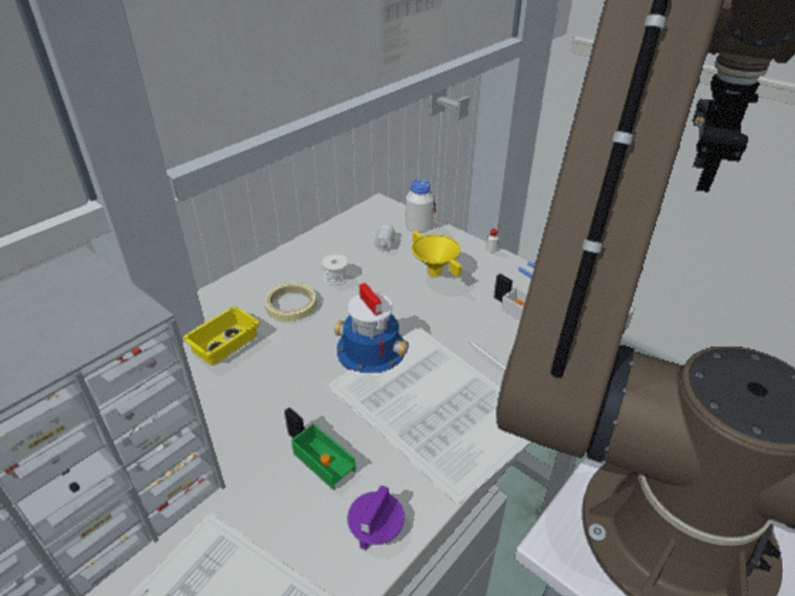

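View pics/side0.png

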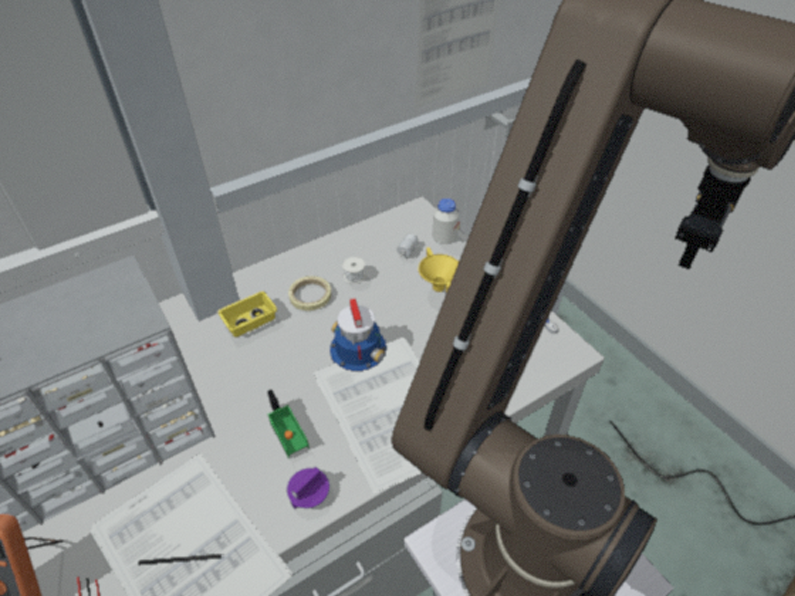

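The scene picture shows these things (its pixels, in the 795-wide image):
- Aluminium cap with red bar on the blue pot, at (370,305).
- Purple look-alike cap at (376,518), to be left alone.
- Green scoop with one tablet, at (323,455).
- Funnel at (437,255); the yellow tray at (222,335) is not it.
- White scoop, half hidden, at (515,300).
- Motor at (385,237), small red-capped bottle at (493,240), and a big blue-capped bottle at (420,205).

Candidates for the cap are the one on the pot at (370,305) and the purple one at (376,518). I choose the one on the pot and will check it with the wrist camera.

```bash
python3 -m inch '[[0,0,0,20,40,10,1],[0,0,0,20,40,10,1],[0,0,0,20,40,10,1],[0,0,0,20,40,10,1],[0,0,0,20,40,10,1],[0,0,0,20,40,10,1],[0,0,0,20,40,10,1],[0,0,0,20,40,10,1],[0,0,0,20,40,10,1],[0,0,0,20,40,10,1]]' && python3 -m inch '[[0,0,0,20,40,10,1],[0,0,0,20,40,10,1],[0,0,0,15,40,10,1],[0,0,0,15,40,10,1],[0,0,0,0,20,0,1],[0,0,0,0,0,0,1],[0,0,0,0,0,0,1]]'
python3 - <<'E'
from h import *
c=cam('wrist'); W=cloud(c); save(c,'w1.png',s=1.42)
print(state()['eef_pos'],state()['tcp_rot'])
for t in ['pot','cap','funnel','scoop_white','scoop_green','tablet_1','bottle_red_cap','motor']:
    for r in regions_of(t,'wrist')[:3]:
        m=r['pixels']; b=np.array(r['box'])*[560,420,560,420]
        print(t,round(r['score'],2),b.astype(int),m.sum(),np.round(np.nanmedian(W[m],0)) if m.any() else '')
E
```

```text
t: 2.35
eef_pos: [441.4, -175.0, 315.4]
tcp_rot: [-3.141, -0.001, -1.175]
ft_force: [1.0, -0.9, 0.3]
opening: 1.003
t: 3.05
eef_pos: [510.8, 3.2, 354.6]
tcp_rot: [3.141, -0.0, -1.174]
ft_force: [0.4, 0.1, 0.0]
opening: 1.001
[510.83261195   2.66144367 354.56360687] [ 3.14130059e+00 -2.65442532e-04 -1.17512399e+00]
pot 0.7 [241 111 305 177] 3383 [544.  19. 104.]
pot 0.6 [228  81 317 185] 3119 [567.  27.  36.]
pot 0.32 [ 67  96 124 188] 3219 [446. 232.  17.]
cap 0.91 [241 107 305 176] 3409 [544.  19. 104.]
cap 0.67 [ 68  96 124 187] 3217 [446. 232.  17.]
cap 0.56 [ 26 198  92 247] 2171 [317. 253.  22.]
funnel 0.97 [427 120 524 221] 5424 [ 606. -249.   51.]
scoop_white 0.64 [368 253 432 305] 472 [ 453. -247.   40.]
scoop_green 0.82 [ 66  93 125 185] 3324 [445. 233.  16.]
tablet_1 0.58 [239 109 305 176] 3397 [545.  19. 104.]
tablet_1 0.5 [ 87 147 100 158] 105 [426. 237.  21.]
tablet_1 0.37 [368 254 433 307] 553 [ 452. -247.   37.]
bottle_red_cap 0.76 [518 223 553 248] 529 [ 563. -380.   34.]
bottle_red_cap 0.69 [229  85 315 188] 2972 [568.  27.  37.]
bottle_red_cap 0.65 [424 119 521 224] 5576 [ 606. -249.   51.]
motor 0.81 [492  49 557  87] 1689 [ 749. -241.   33.]
```

View pics/w1.png

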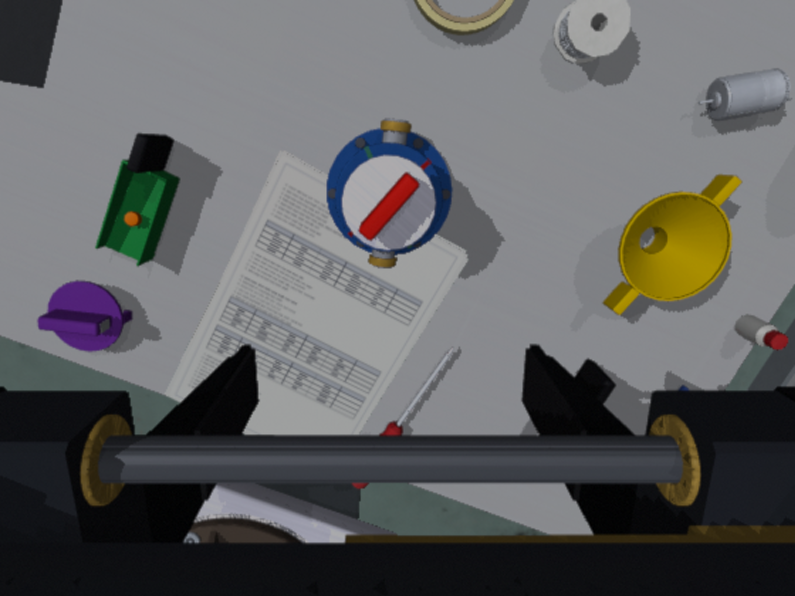

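The wrist picture (795-wide pixels) confirms the choice: a silver cap with a red bar on the blue pot at (388,205), with the purple look-alike at (85,315). The green scoop holds one tablet at (132,218). The funnel is at (675,245), and the white scoop is hidden behind the right finger, near (600,380).

```bash
cat >> h.py <<'E'
def circ(P):
    A=np.c_[2*P,np.ones(len(P))]; s=np.linalg.lstsq(A,(P**2).sum(1),rcond=None)[0]
    return s[:2],np.sqrt(s[2]+s[:2]@s[:2])
def axis(P):
    m=P.mean(0); u,s,v=np.linalg.svd(P-m,full_matrices=False); return np.arctan2(v[0,1],v[0,0])
def rect(P): return cv2.minAreaRect(P.astype(np.float32))
def hsv(c): return cv2.cvtColor(c['color'],cv2.COLOR_RGB2HSV).astype(int)
def rayz(c,m,z):
    "pixel mask -> world points on plane z"
    v,u=np.nonzero(m); d=np.stack([(u-c['cx'])/c['fx'],(v-c['cy'])/c['fy'],np.ones(len(u))],-1)@rot(c['orientation']).T
    o=np.array(c['position']); return o+d*((z-o[2])/d[:,2])[:,None]
def edge(c,m,z):
    k,_=cv2.findContours(m.astype(np.uint8),cv2.RETR_EXTERNAL,cv2.CHAIN_APPROX_NONE)
    q=max(k,key=len)[:,0]; mm=np.zeros(m.shape,bool); mm[q[:,1],q[:,0]]=1
    return rayz(c,mm,z)[:,:2]
def near(W,x,y,r): return np.hypot(W[...,0]-x,W[...,1]-y)<r
E
python3 - <<'E'
from h import *
c=cam('wrist'); W=cloud(c); H=hsv(c); z=W[...,2]
N=near(W,540,20,75)
red=((H[...,0]<8)|(H[...,0]>172))&(H[...,1]>120)&(H[...,2]>60)
grn=(H[...,0]>45)&(H[...,0]<85)&(H[...,1]>90)
bar=N&red&(z>123); print('z bar',np.nanmedian(z[bar]))
P=W[bar][:,:2]; print('bar rect',rect(P), np.degrees(axis(P)),P.mean(0))
blue=N&(H[...,0]>100)&(H[...,0]<125)&(H[...,1]>120)&(z>50)&(z<70); print('shoulder z',np.median(z[blue]), circ(W[blue][:,:2]))
b=N&(z>95)&(z<112)&~red; print('disc',np.median(z[b]),rect(W[b][:,:2]))
e=edge(c,N&(z>95),103); print(circ(e))
for nm,k in (('red',red),('grn',grn)):
    mk=N&k&(z<75); n,l,st,ce=cv2.connectedComponentsWithStats(mk.astype(np.uint8))
    for i in range(1,n):
        if st[i,4]>4: print(nm,st[i,4],W[l==i].mean(0).round(1))
# funnel
yel=(H[...,0]>20)&(H[...,0]<34)&(H[...,1]>150)
f=yel&near(W,607,-249,110); e=edge(c,f,65)
cc=e; ctr,r=circ(e)
for _ in range(5):
    d=np.hypot(*(e-ctr).T); k=d<56; ctr,r=circ(e[k][abs(d[k]-np.median(d[k]))<3])
fin=f&(np.hypot(W[...,0]-ctr[0],W[...,1]-ctr[1])>55); q=W[fin][:,:2]
print('funnel',ctr,r,'fin deg',np.degrees(axis(q)),np.nanpercentile(W[f][:,2],98),rect(e))
n,l,st,ce=cv2.connectedComponentsWithStats(fin.astype(np.uint8))
for i in range(1,n):
    if st[i,4]>10: print(' fin',st[i,4],W[l==i].mean(0).round(1))
# green scoop
g=near(W,446,235,90)
gm=g&grn; print('green top',rect(W[gm&(z>28)][:,:2]),rect(edge(c,gm,34)))
blk=g&(H[...,2]<70)&(z>50); print('handle top',rect(W[blk][:,:2]),np.median(z[blk]))
org=(H[...,0]>5)&(H[...,0]<20)&(H[...,1]>170)&g; n,l,st,ce=cv2.connectedComponentsWithStats(org.astype(np.uint8)); 
for i in range(1,n): print(' tab',st[i,4],W[l==i].mean(0).round(1))
E
```

```text
z bar 133.0628647309539
bar rect ((542.989501953125, 17.990264892578125), (13.634797096252441, 56.69655227661133), 71.45856475830078) 161.7015483100351 [543.57716809  18.03241801]
shoulder z 59.738085027254556 (array([541.25425769,  17.10506504]), np.float64(44.860833506809485))
disc 103.34069603090569 ((543.333251953125, 17.300613403320312), (74.79486846923828, 74.548095703125), 21.285884857177734)
(array([ 252.59853997, -111.77472952]), np.float64(273.39383217715954))
red 20 [ 5.823e+02 -4.000e-01  6.060e+01]
grn 14 [572.1  48.8  60.6]
funnel [ 602.68359117 -236.18849839] 49.33471020083977 fin deg 165.94442465064566 65.75261503044909 ((601.663818359375, -231.5708465576172), (122.94444274902344, 109.25316619873047), 24.461610794067383)
 fin 284 [ 666.7 -250.    58.4]
 fin 247 [ 539.8 -218.2   58.1]
green top ((435.36688232421875, 235.5167236328125), (44.47127151489258, 94.03691864013672), 88.0775146484375) ((436.5679931640625, 230.28997802734375), (53.922203063964844, 94.95035552978516), 88.50220489501953)
handle top ((493.9516296386719, 233.11582946777344), (11.951910972595215, 34.51762390136719), 87.66509246826172) 58.5387542836429
 tab 89 [425.9 237.3  21.2]
```

```bash
python3 -m inch '[[0,0,-8.2,6.4,2.9,-30,1],[0,0,-8.2,6.4,2.9,-30,1],[0,0,-8.2,6.4,2.9,-30,1],[0,0,-8.2,6.4,2.9,-30,1],[0,0,-8.4,6.4,2.9,-30,1],[0,0,0,0,0,-30,1],[0,0,0,0,0,0,1],[0,0,0,0,0,0,1]]'
python3 - <<'E'
from h import *
c=cam('wrist'); W=cloud(c); H=hsv(c); z=W[...,2]; save(c,'w2.png',s=1.42)
N=near(W,543,18,75)
red=((H[...,0]<8)|(H[...,0]>172))&(H[...,1]>120)&(H[...,2]>60)
bar=N&red&(z>123); P=W[bar][:,:2]
print('bar',np.median(z[bar]),rect(P),np.degrees(axis(P)),P.mean(0))
b=N&(z>95)&(z<112); print('disc',np.nanmedian(z[b]),rect(W[b][:,:2]))
grn=(H[...,0]>45)&(H[...,0]<85)&(H[...,1]>90)
for nm,k in (('red',red),('grn',grn)):
    mk=N&k&(z<75); n,l,st,ce=cv2.connectedComponentsWithStats(mk.astype(np.uint8))
    for i in range(1,n):
        if st[i,4]>8: print(nm,st[i,4],W[l==i].mean(0).round(1))
s=state();print(s['eef_pos'],s['tcp_rot'])
E
```

```text
t: 4.35
eef_pos: [543.2, 17.7, 175.2]
tcp_rot: [3.141, -0.0, -1.893]
ft_force: [0.5, -0.0, 0.0]
opening: 1.0
bar 133.04281453471526 ((542.8719482421875, 17.63035774230957), (13.4539213180542, 57.50788116455078), 71.9187240600586) 161.3433969041611 [544.76626101  17.10353143]
disc 103.26648375812918 ((543.377197265625, 17.719287872314453), (75.2165756225586, 74.81202697753906), 69.35567474365234)
red 9 [586.4  -2.4  58.4]
red 48 [ 5.813e+02 -1.000e-01  6.040e+01]
grn 39 [571.7  48.8  60.7]
[543.57317162  17.71794608 175.97050772] [-3.14020894e+00  2.73832789e-04 -1.89362434e+00]
```

View pics/w2.png

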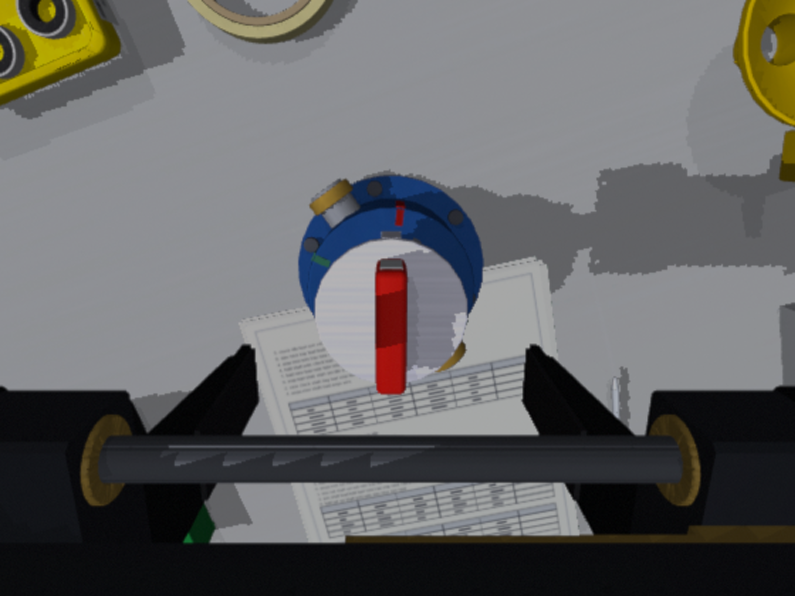

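The picture confirms the silver cap with its red bar at (390,325), centred between the fingers, and the red mark at (400,212). Next I grip and turn to the first stop.

```bash
python3 -m inch '[[0,0,0,0,0,-25,1],[0,0,0,0,0,-25,1],[0,0,0,0,0,-17.6,1],[0,0,0,0,0,0,1],[0,0,0,0,0,0,-1],[0,0,0,0,0,0,-1],[0,0,0,0,0,0,-1],[0,0,0,0,0,0,-1],[0,0,0,0,0,0,-1],[0,0,0,0,0,0,-1]]' && python3 -m inch '[[0,0,0,0,0,0,-1],[0,0,0,0,0,0,-1],[0,0,0,0,0,0,-1],[0,0,5,0,0,0,-1],[0,0,5,0,0,0,-1],[0,0,5,0,0,0,-1],[0,0,5,0,0,0,-1],[0,0,0,0,0,0,-1],[0,0,0,0,0,0,-1]]'; python3 -c "
from h import *
s=state();print(s['eef_pos'],s['tcp_rot'],s['moment'],s['ft_force'])"
```

```text
t: 5.4
eef_pos: [543.0, 17.8, 107.2]
tcp_rot: [-3.141, -0.0, -1.894]
ft_force: [-0.1, 0.3, -0.1]
opening: 0.554
t: 6.3
eef_pos: [543.0, 17.8, 107.0]
tcp_rot: [3.142, -0.0, -1.547]
ft_force: [-0.0, -0.3, 0.9]
opening: 0.144
[542.99066655  17.81008459 107.03828143] [ 3.14151965e+00 -1.48418479e-04 -1.54734748e+00] [-0.02300958  0.0530827   0.04303414] [-0.00693077 -0.30289092  0.93380361]
```

```bash
for i in 1; do python3 -m inch '[[0,0,2,0,0,0,-1],[0,0,2,0,0,0,-1],[0,0,0,0,0,0,-1]]'; python3 -c "
from h import *
s=state();print(s['tcp_rot'],s['moment'],s['ft_force'])"; python3 -m inch '[[0,0,1.5,0,0,0,-1],[0,0,0,0,0,0,-1]]'; python3 -c "
from h import *
s=state();print(s['tcp_rot'],s['moment'],s['ft_force'])"; python3 -m inch '[[0,0,1.5,0,0,0,-1],[0,0,0,0,0,0,-1]]';  python3 -c "
from h import *
s=state();print(s['tcp_rot'],s['moment'],s['ft_force'])"; done
```

```text
t: 6.6
eef_pos: [543.0, 17.8, 107.1]
tcp_rot: [-3.142, -0.0, -1.477]
ft_force: [0.8, 0.0, -0.2]
opening: 0.144
[-3.14156769e+00 -1.17755382e-04 -1.47656632e+00] [0.01126455 0.03668662 0.05807784] [ 0.75365721  0.03405932 -0.20124944]
t: 6.8
eef_pos: [543.0, 17.8, 107.1]
tcp_rot: [-3.142, -0.0, -1.449]
ft_force: [0.3, -1.0, 0.4]
opening: 0.146
[-3.14155698e+00 -1.13185111e-04 -1.44898692e+00] [ 0.05349254 -0.03954837  0.03384185] [ 0.34968996 -0.98130766  0.39341488]
t: 7.0
eef_pos: [543.0, 17.9, 107.1]
tcp_rot: [-3.141, 0.0, -1.423]
ft_force: [0.1, 0.0, 0.8]
opening: 0.145
[-3.14149983e+00  1.49740148e-04 -1.42269720e+00] [ 0.1022425   0.00267662 -0.36179018] [0.12524433 0.00456809 0.78806972]
```

The moment rises at the stop, so I wait there 1.3 s and then check how the press responds.

```bash
python3 -m inch '[[0,0,0.6,0,0,0,-1],[0,0,0,0,0,0,-1],[0,0,0,0,0,0,-1],[0,0,0,0,0,0,-1],[0,0,0,0,0,0,-1],[0,0,0,0,0,0,-1],[0,0,0,0,0,0,-1],[0,0,0,0,0,0,-1],[0,0,0,0,0,0,-1],[0,0,0,0,0,0,-1]]' ; python3 -c "
from h import *
s=state();print(s['tcp_rot'],s['moment'],s['ft_force'])";python3 -m inch '[[0,0,0,0,0,0,-1],[0,0,0,0,0,0,-1],[0,0,0,0,0,0,-1],[0,0,0,0,0,0,-1],[0,0,-2,0,0,0,-1],[0,0,0,0,0,-2,-1],[0,0,0,0,0,-2,-1],[0,0,0,0,0,-1.8,-1],[0,0,0,0,0,0,-1],[0,0,0,0,0,0,-1]]'
python3 - <<'E'
from h import *
s=state();print(s['eef_pos'],s['tcp_rot'],s['moment'],s['ft_force'])
c=cam('side'); W=cloud(c);H=hsv(c)
red=((H[...,0]<8)|(H[...,0]>172))&(H[...,1]>120)&near(W,543,18,60)&(W[...,2]>95)
print(np.nanpercentile(W[red][:,2],[5,50,95]),red.sum())
E
```

```text
t: 8.0
eef_pos: [543.0, 17.8, 107.1]
tcp_rot: [-3.142, -0.0, -1.412]
ft_force: [-0.7, 0.5, 0.9]
opening: 0.147
[-3.14159199e+00 -6.48859444e-05 -1.41242286e+00] [ 0.23951465 -0.00431044 -0.57541638] [-0.65348164  0.50525678  0.85350792]
t: 9.0
eef_pos: [543.1, 17.8, 101.6]
tcp_rot: [-3.141, -0.0, -1.446]
ft_force: [-2.0, 0.4, 8.0]
opening: 0.142
[543.09169441  17.75138081 101.62111527] [-3.14117885e+00 -4.41071053e-04 -1.44561081e+00] [ 0.15648076  0.37941425 -0.07054709] [-2.02570398  0.3919803   8.04728556]
nan 0
  return np.nanmean(a, axis, out=out, keepdims=keepdims)
```

```bash
python3 -m inch '[[0,0,0,0,0,-1,-1],[0,0,0,0,0,0,-1],[0,0,4,0,0,0,-1],[0,0,4,0,0,0,-1],[0,0,0,0,0,0,-1]]' ; python3 -c "
from h import *
s=state();print(s['eef_pos'],s['tcp_rot'],s['moment'],s['ft_force'])"; python3 -m inch '[[0,0,5,0,0,0,-1],[0,0,5,0,0,0,-1],[0,0,5,0,0,0,-1],[0,0,5,0,0,0,-1],[0,0,5,0,0,0,-1],[0,0,5,0,0,0,-1],[0,0,1.5,0,0,0,-1],[0,0,0,0,0,0,-1],[0,0,0,0,0,0,-1]]' ; python3 -c "
from h import *
s=state();print(s['eef_pos'],s['tcp_rot'],s['moment'],s['ft_force'])"
```

```text
t: 9.55
eef_pos: [543.6, 17.6, 100.9]
tcp_rot: [-3.14, -0.001, -1.303]
ft_force: [-0.7, -0.4, 9.0]
opening: 0.145
[543.56205114  17.64754889 100.86264743] [-3.14010277e+00 -1.06962270e-03 -1.30331511e+00] [0.03387053 0.07716268 0.13587604] [-0.7033107  -0.43181656  8.95077889]
t: 10.45
eef_pos: [543.6, 17.6, 100.9]
tcp_rot: [-3.141, -0.002, -0.756]
ft_force: [0.3, -0.1, 8.7]
opening: 0.149
[543.6106027   17.6211228  100.89053773] [-3.14075565e+00 -1.82497096e-03 -7.55890431e-01] [-0.03711115  0.02445121  0.05815731] [ 0.29969741 -0.09672265  8.68284484]
```

```bash
python3 -m inch '[[0,0,0,0,0,3,-1],[0,0,0,0,0,4,-1],[0,0,0,0,0,5,-1],[0,0,0,0,0,6,-1],[0,0,0,0,0,0,-1]]' ; python3 -c "
from h import *
s=state();print(s['eef_pos'],s['tcp_rot'],s['moment'],s['ft_force'])"; python3 -m inch '[[0,0,0,0,0,15,-1],[0,0,0,0,0,15,-1],[0,0,0,0,0,15,-1],[0,0,0,20,20,0,-1],[0,0,0,20,20,0,-1],[0,0,0,20,20,0,-1],[0,0,0,20,20,0,-1],[0,0,0,16,14,0,-1],[0,0,0,0,0,0,-1]]'
python3 - <<'E'
from h import *
s=state();print(s['eef_pos'],s['tcp_rot'],s['moment'],s['ft_force'])
c=cam('wrist'); save(c,'w3.png',s=1.0)
E
```

```text
t: 10.95
eef_pos: [543.2, 17.8, 118.8]
tcp_rot: [-3.141, -0.001, -0.757]
ft_force: [0.3, -0.1, -0.8]
opening: 0.147
[543.15549101  17.78448729 118.83396696] [-3.14123171e+00 -7.12884019e-04 -7.57409461e-01] [-0.0668133   0.02025972 -0.03142145] [ 0.32539618 -0.08242709 -0.84874296]
t: 11.85
eef_pos: [640.1, 113.3, 162.5]
tcp_rot: [-3.141, 0.0, -0.756]
ft_force: [-0.6, -0.4, -1.5]
opening: 0.146
[640.06310498 113.33988511 162.46488901] [-3.14149714e+00  2.06216638e-05 -7.56100012e-01] [-0.00709869  0.02157193 -0.0323401 ] [-0.62268104 -0.35526824 -1.47082333]
```

View pics/w3.png

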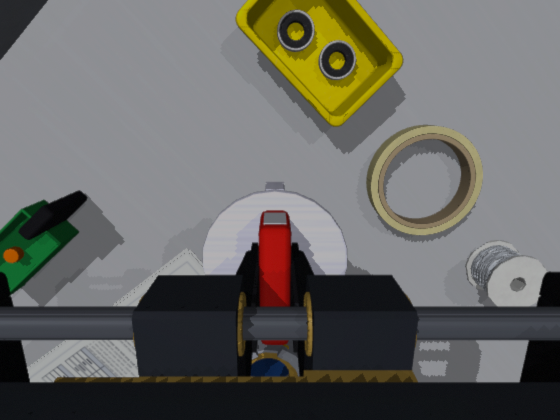

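The cap is off and held at (275,250) in the picture; the yellow tray and the tape roll are ahead of it. I check the clearance before lowering it.

Run:
```python
from h import *
c=cam('wrist'); W=cloud(c); H=hsv(c);z=W[...,2]
d=np.hypot(W[...,0]-640,W[...,1]-113)
for lo,hi in ((0,90),(90,180),(-90,0),(-180,-90)):
    a=np.degrees(np.arctan2(W[...,1]-113,W[...,0]-640))
    k=(z>6)&(z<75)&(a>lo)&(a<=hi); 
    if k.any(): i=np.argmin(np.where(k,d,1e9)); print(lo,W.reshape(-1,3)[i].round(),d.flat[i])
```

```text
0 [716. 128.  34.] 76.92421697708932
90 [537. 121.   6.] 103.78204023885947
-90 [708.  62.  12.] 85.01982621188242
-180 [535. 113.   7.] 104.96706215301151
```

```bash
python3 -m inch '[[0,0,0,-4,0,-35,-1],[0,0,0,-4,0,-35,-1],[0,0,0,-4,0,-35,-1],[0,0,0,0,0,-20,-1],[0,0,0,0,0,-7,-1],[0,0,0,0,0,-2.5,-1],[0,0,0,0,0,-1,-1],[0,0,0,0,0,0,-1]]'; python3 -c "
from h import *
s=state();print(s['eef_pos'],s['tcp_rot'],s['moment'],s['ft_force'])"
```

```text
t: 12.75
eef_pos: [627.5, 111.7, 28.9]
tcp_rot: [-3.14, -0.001, -0.758]
ft_force: [-0.1, 0.6, -0.7]
opening: 0.146
[627.46222762 111.69396531  28.87301593] [-3.14043594e+00 -1.20691428e-03 -7.58004724e-01] [-0.06287428 -0.00521412 -0.01812989] [-0.05430311  0.61386755 -0.74337361]
```

```bash
python3 -m inch '[[0,0,0,0,0,-0.5,-1],[0,0,0,0,0,0,-1]]'; python3 -c "
from h import *
s=state();print(s['eef_pos'],s['tcp_rot'],s['moment'],s['ft_force'])";  python3 -m inch '[[0,0,0,0,0,0,-0.4],[0,0,0,0,0,0,-0.4],[0,0,0,0,0,0,-0.4],[0,0,0,0,0,0,0],[0,0,0,0,0,0,0],[0,0,0,0,0,0,0],[0,0,0,0,0,20,0],[0,0,0,0,0,40,0],[0,0,0,0,0,40,1],[0,0,0,0,0,40,1]]'
python3 - <<'E'
from h import *
c=cam('wrist'); W=cloud(c); H=hsv(c);z=W[...,2]
red=((H[...,0]<8)|(H[...,0]>172))&(H[...,1]>120)&near(W,628,113,60)&(z>20)
print('z',np.median(z[red]),rect(W[red][:,:2]))
s=state();print(s['eef_pos'],s['opening'])
E
```

```text
t: 12.95
eef_pos: [627.2, 111.8, 27.9]
tcp_rot: [-3.141, -0.001, -0.758]
ft_force: [0.4, 0.1, -1.4]
opening: 0.142
[627.19500274 111.82474951  27.88035674] [-3.14096311e+00 -7.15597410e-04 -7.57830563e-01] [-0.04306916 -0.05610007 -0.03630475] [ 0.38303772  0.14319793 -1.44884541]
t: 13.95
eef_pos: [626.8, 111.8, 168.7]
tcp_rot: [3.141, 0.0, -0.758]
ft_force: [0.2, 0.2, -0.1]
opening: 0.612
z 51.602264721012546 ((627.7503051757812, 111.79600524902344), (56.93841552734375, 13.15306282043457), 46.304840087890625)
[629.15260331 112.08096379 175.64028583] 0.6553635375211523
```

The cap stands upright on the bench (bar top 51.6 mm). Next I go to the funnel's near fin and take a close look there, which should also show the white scoop.

```bash
python3 -m inch '[[0,0,-7.6,-10.9,-41.4,0,1],[0,0,-7.6,-10.9,-41.4,0,1],[0,0,-7.6,-10.9,-41.4,0,1],[0,0,-7.6,-10.9,-41.4,0,1],[0,0,-7.6,-10.9,-41.4,0,1],[0,0,-7.6,-10.9,-41.4,0,1],[0,0,-7.6,-10.9,-41.4,0,1],[0,0,-7.6,-10.9,-41.4,0,1],[0,0,0,0,0,0,1],[0,0,0,0,0,0,1]]'
python3 - <<'E'
from h import *
c=cam('wrist'); W=cloud(c); H=hsv(c);z=W[...,2]; save(c,'w4.png',s=1)
s=state();print(s['eef_pos'],s['tcp_rot'],s['opening'])
yel=(H[...,0]>20)&(H[...,0]<34)&(H[...,1]>120)&near(W,603,-235,110)
top=yel&(z>61); P=W[top][:,:2]
ctr=np.array([603,-235.])
for _ in range(8):
    d=np.hypot(*(P-ctr).T); ring=P[(d>43)&(d<52)]; ctr,r=circ(ring)
print('rim',ctr,r,len(ring))
fin=top&(np.hypot(W[...,0]-ctr[0],W[...,1]-ctr[1])>53); n,l,st,ce=cv2.connectedComponentsWithStats(fin.astype(np.uint8))
for i in range(1,n):
    if st[i,4]>20: print(' fin',st[i,4],rect(W[l==i][:,:2]),W[l==i].mean(0)-[*ctr,0])
E
```

```text
t: 15.0
eef_pos: [539.4, -220.1, 167.0]
tcp_rot: [3.141, 0.0, -1.82]
ft_force: [0.3, 0.1, -0.1]
opening: 1.001
[ 539.7032438  -219.19186711  167.09523615] [ 3.14136048e+00  1.31627609e-04 -1.81846336e+00] 0.9993692935439633
rim [ 603.12055961 -237.40618942] 47.99754274395376 2285
 fin 511 ((665.46923828125, -252.5375213623047), (8.990294456481934, 22.513500213623047), 75.95126342773438) [ 62.40732313 -15.18464373  64.60201242]
 fin 370 ((540.1529541015625, -221.30165100097656), (9.34568977355957, 24.320253372192383), 76.09373474121094) [-62.76206384  15.88255193  64.39788264]
 fin 891 ((576.497314453125, -179.7374267578125), (3.8553123474121094, 16.593923568725586), 76.37702941894531) [-24.57055328  57.5511005  261.5840456 ]
 fin 909 ((553.0440673828125, -273.45379638671875), (2.713489294052124, 16.527137756347656), 75.80813598632812) [-48.31152333 -36.18899959 261.3757586 ]
 fin 1128 ((539.7407836914062, -272.6650085449219), (37.4252815246582, 28.914112091064453), 18.06012725830078) [-55.88343441 -35.43111887 269.98852759]
```

View pics/w4.png

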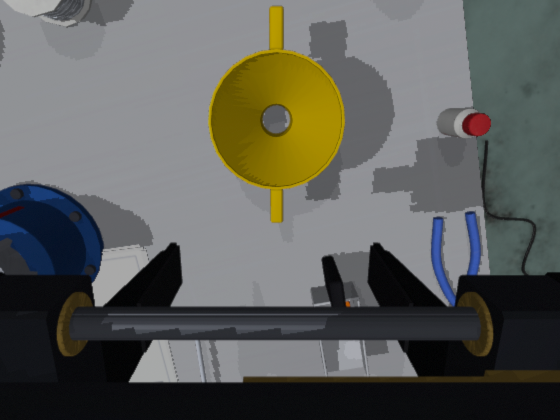

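The funnel is at (277,120), with fins straight up and down from it. The white scoop's handle shows at (338,285) by the right finger. I check the finger clearance to it before lowering.

Run:
```python
from h import *
c=cam('wrist'); W=cloud(c); H=hsv(c);z=W[...,2]
k=(z>6)&(z<66)&near(W,525,-277,90)&~((H[...,0]>20)&(H[...,0]<34)&(H[...,1]>120))
for lo,hi in ((6,30),(30,50),(50,66)):
    q=W[k&(z>lo)&(z<hi)]; 
    if len(q): d=np.hypot(q[:,0]-525,q[:,1]+279); print(lo,len(q),q[d.argmin()].round(),d.min(),rect(q[:,:2]))
c=cam('scene'); W=cloud(c);z=W[...,2];H=hsv(c)
k=near(W,480,-250,60)&(H[...,2]<80)&(z>40); print(k.sum(), rect(W[k][:,:2]) if k.sum()>5 else '')
```

```text
6 170 [ 463. -258.   10.] 64.97181380099042 ((454.3356018066406, -248.6549072265625), (10.888630867004395, 25.817283630371094), 56.05863571166992)
30 169 [ 464. -257.   37.] 64.94412119892394 ((454.2303771972656, -248.71827697753906), (10.685091972351074, 25.656469345092773), 55.760406494140625)
50 419 [ 550. -229.   62.] 55.835645076152716 ((494.3482666015625, -240.61715698242188), (115.15386962890625, 17.975078582763672), 15.506146430969238)
0
```

```bash
python3 -m inch '[[0,0,0.2,0,-2.2,-40,0],[0,0,0,0,0,-40,0],[0,0,0,0,0,-30,0],[0,0,0,0,0,-18,0],[0,0,0,0,0,-6,0],[0,0,0,0,0,0,0],[0,0,0,0,0,0,-1],[0,0,0,0,0,0,-1],[0,0,0,0,0,0,-1],[0,0,0,0,0,0,-1]]' && python3 -m inch '[[0,0,0,0,0,0,-1],[0,0,0,0,0,0,-1],[0,0,0,0,0,0,-1],[0,0,0,0,0,0,-1],[0,0,0,0,0,8,-1],[0,0,0,0,0,20,-1],[0,0,0,0,0,30,-1],[0,0,0,0,0,30,-1],[0,0,0,0,0,22,-1],[0,0,0,0,0,0,-1]]'; python3 -c "
from h import *
s=state();print(s['eef_pos'],s['tcp_rot'],s['moment'],s['ft_force'],s['opening'])"
```

```text
t: 16.15
eef_pos: [540.0, -221.7, 33.9]
tcp_rot: [-3.141, -0.0, -1.816]
ft_force: [-0.5, 0.0, 0.7]
opening: 0.223
t: 17.15
eef_pos: [540.8, -222.1, 146.4]
tcp_rot: [-3.137, -0.001, -1.815]
ft_force: [1.3, 0.4, -0.8]
opening: 0.105
[ 540.78149172 -222.09118767  146.42423002] [-3.13681007e+00 -1.35936911e-03 -1.81549783e+00] [0.03105822 0.0873058  0.05643303] [ 1.34608295  0.41493736 -0.77001463] 0.10510614051231866
```

```bash
python3 -m inch '[[0,0,0,-8.5,36.4,5,-1],[0,0,0,-8.5,36.4,5,-1],[0,0,0,-8.5,36.4,5,-1],[0,0,0,-8.5,36.4,5,-1],[0,0,0,-8.5,36.4,0,-1],[0,0,0,-8.5,36.4,0,-1],[0,0,0,-8.8,36.4,0,-1],[0,0,0,0,0,0,-1],[0,0,0,0,0,0,-1],[0,0,0,0,0,0,-1]]';  python3 - <<'E'
from h import *
c=cam('wrist'); W=cloud(c); H=hsv(c);z=W[...,2]; save(c,'w5.png',s=1)
s=state();print(s['eef_pos'],s['tcp_rot'],s['opening'])
yel=(H[...,0]>20)&(H[...,0]<34)&(H[...,1]>120)&near(W,543,18,110)&(z<205)
zt=np.nanpercentile(z[yel],97); print('zrim',zt)
top=yel&(z>zt-6); P=W[top]
ctr=np.array([543,18.])
for _ in range(8):
    d=np.hypot(*(P[:,:2]-ctr).T); k=(d>43)&(d<52); ctr,r=circ(P[k][:,:2])
Q=P[k]; A=np.c_[Q[:,:2]-ctr,np.ones(len(Q))]; pl=np.linalg.lstsq(A,Q[:,2],rcond=None)[0]
print('rim',ctr,r,len(Q),'plane slope',pl)
fin=top&(np.hypot(W[...,0]-ctr[0],W[...,1]-ctr[1])>53); n,l,st,ce=cv2.connectedComponentsWithStats(fin.astype(np.uint8))
for i in range(1,n):
    if st[i,4]>20: print(' fin',st[i,4],rect(W[l==i][:,:2]),W[l==i].mean(0))
c=cam('scene'); save(c,'s5.png',[180,120,400,285],2.5)
E
```

```text
t: 18.15
eef_pos: [480.1, 32.6, 162.9]
tcp_rot: [3.141, -0.0, -1.816]
ft_force: [-0.2, -0.7, -1.1]
opening: 0.104
[480.17615825  32.39460633 162.91502213] [ 3.14118626e+00 -2.33665595e-04 -1.81656206e+00] 0.1024302079427663
zrim 194.27144820104044
rim [542.49366938  17.38756399] 47.4924551256606 11668 plane slope [-4.71902281e-04  3.64570706e-05  1.91615352e+02]
 fin 837 ((483.00323486328125, 32.05641174316406), (10.634098052978516, 16.734670639038086), 77.05471801757812) [483.44457883  32.10205968 193.75927703]
```

View pics/w5.png

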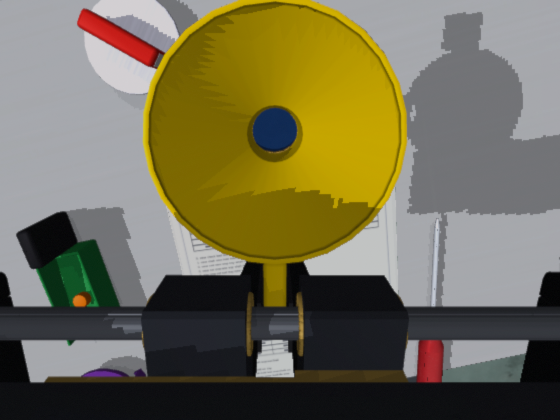

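The funnel is level in the grip, its mouth centred at (275,130) with the blue pot visible through the spout. I lower it gently and watch the force.

```bash
python3 -m inch '[[0,0,0,0.2,0.6,-15,-1],[0,0,0,0,0,-15,-1],[0,0,0,0,0,-8,-1],[0,0,0,0,0,-6,-1],[0,0,0,0,0,-4,-1],[0,0,0,0,0,-4,-1],[0,0,0,0,0,0,-1]]';python3 -m inch '[[0,0,0,0,0,-4,-1],[0,0,0,0,0,-4,-1],[0,0,0,0,0,-4,-1],[0,0,0,0,0,-3,-1],[0,0,0,0,0,0,-1]]';python3 -m inch '[[0,0,0,0,0,-1.5,-1],[0,0,0,0,0,-1.5,-1],[0,0,0,0,0,0,-1]]'; python3 -c "
from h import *
s=state();print(s['eef_pos'],s['tcp_rot'],s['moment'],s['ft_force'],s['opening'])"
```

```text
t: 18.95
eef_pos: [480.2, 33.8, 111.1]
tcp_rot: [3.141, -0.0, -1.816]
ft_force: [0.2, -0.3, -0.5]
opening: 0.101
t: 19.45
eef_pos: [480.0, 33.8, 95.8]
tcp_rot: [3.141, -0.0, -1.815]
ft_force: [0.3, 0.8, -1.1]
opening: 0.103
t: 19.75
eef_pos: [480.1, 33.8, 93.1]
tcp_rot: [3.141, -0.0, -1.816]
ft_force: [-0.7, 1.0, -0.5]
opening: 0.102
[480.14906551  33.80772045  93.14605888] [ 3.14145387e+00 -1.04109934e-04 -1.81555769e+00] [ 0.07502463  0.09709338 -0.00659004] [-0.67091439  0.97086715 -0.46172699] 0.10196050905036064
```

```bash
python3 -m inch '[[0,0,0,0,0,-1.2,-1],[0,0,0,0,0,0,-1]]';python3 -m inch '[[0,0,0,0,0,-1,-1],[0,0,0,0,0,0,-1]]'; python3 -m inch '[[0,0,0,0,0,-0.6,-1],[0,0,0,0,0,0,-1]]'; python3 -m inch '[[0,0,0,0,0,0,-0.5],[0,0,0,0,0,0,-0.5],[0,0,0,0,0,0,0],[0,0,0,0,0,0,0],[0,0,0,0,0,0,0],[0,0,0,0,0,25,0],[0,0,0,0,0,40,0],[0,0,0,0,0,40,0],[0,0,0,0,0,0,1],[0,0,0,0,0,0,1]]'
python3 - <<'E'
from h import *
c=cam('wrist'); W=cloud(c); H=hsv(c);z=W[...,2]; save(c,'w6.png',s=1)
s=state();print(s['eef_pos'],s['tcp_rot'],s['opening'])
yel=(H[...,0]>20)&(H[...,0]<34)&(H[...,1]>120)&near(W,543,18,110)&(z<205)
zt=np.nanpercentile(z[yel],97); print('zrim',zt)
top=yel&(z>zt-6); P=W[top]
ctr=np.array([543,18.])
for _ in range(8):
    d=np.hypot(*(P[:,:2]-ctr).T); k=(d>43)&(d<52); ctr,r=circ(P[k][:,:2])
Q=P[k]; A=np.c_[Q[:,:2]-ctr,np.ones(len(Q))]; pl=np.linalg.lstsq(A,Q[:,2],rcond=None)[0]
print('rim',ctr,r,len(Q),'plane slope',pl)
E
```

```text
t: 19.95
eef_pos: [480.2, 33.8, 92.0]
tcp_rot: [3.142, -0.0, -1.816]
ft_force: [-0.3, 0.3, -0.5]
opening: 0.105
t: 20.15
eef_pos: [480.4, 33.7, 91.1]
tcp_rot: [-3.141, -0.0, -1.816]
ft_force: [-0.1, -1.2, 0.3]
opening: 0.103
t: 20.35
eef_pos: [480.5, 33.7, 90.7]
tcp_rot: [-3.141, -0.0, -1.816]
ft_force: [0.0, -2.1, 3.5]
opening: 0.104
t: 21.35
eef_pos: [480.2, 33.8, 195.9]
tcp_rot: [-3.14, 0.0, -1.815]
ft_force: [-0.4, 0.8, -0.5]
opening: 0.611
[479.79917822  33.8336969  194.95913908] [ 3.14115574e+00 -1.76841783e-04 -1.81553772e+00] 0.6549531546479564
zrim 122.91176988928241
rim [542.70675218  17.86675337] 47.785650954610055 3277 plane slope [5.28485889e-03 2.47495206e-03 1.20315258e+02]
```

View pics/w6.png

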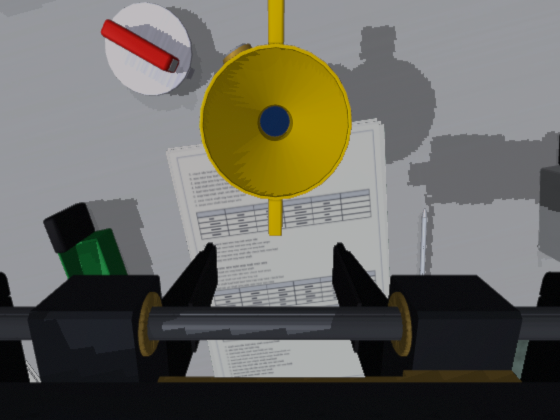

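The funnel is seated level in the neck (rim z about 122.5), the cap stands at (150,50) and the fingers are clear. I turn half round so that the camera sits over the scoop's nose side, and go to the green scoop.

```bash
python3 -m inch '[[0,0,8.33,1.4,20,0,1],[0,0,8.33,1.4,20,0,1],[0,0,8.33,1.4,20,0,1],[0,0,8.33,1.4,20,0,1],[0,0,8.33,1.4,20,0,1],[0,0,8.33,1.4,20,0,1],[0,0,8.33,1.4,20,0,1],[0,0,8.33,1.4,20,0,1],[0,0,8.33,1.4,20,0,1],[0,0,8.33,1.4,20,0,1]]' && python3 -m inch '[[0,0,8.33,0,0,0,1],[0,0,8.33,0,0,0,1],[0,0,8.33,0,0,0,1],[0,0,8.33,0,0,0,1],[0,0,8.33,0,0,0,1],[0,0,8.33,0,0,0,1],[0,0,8.33,0,0,0,1],[0,0,8.33,0,0,0,1],[0,0,8.33,0,0,0,1],[0,0,8.33,0,0,0,1]]' && python3 -m inch '[[0,0,8.33,0,0,0,1],[0,0,8.33,0,0,0,1],[0,0,8.33,0,0,0,1],[0,0,0,0,0,0,1],[0,0,0,0,0,0,1]]'
cat >> h.py <<'E'
def scoop(c,x,y,name):
    W=cloud(c);H=hsv(c);z=W[...,2];N=near(W,x,y,110)&(z<75)
    b=N&(H[...,2]<75)&(z>52); P=W[b][:,:2]; r=rect(P); print(name,'handle',b.sum(),np.median(z[b]),r,np.degrees(axis(P)))
    o=N&(H[...,0]>4)&(H[...,0]<20)&(H[...,1]>170); n,l,st,ce=cv2.connectedComponentsWithStats(o.astype(np.uint8))
    for i in range(1,n):
        if st[i,4]>15: print(' tab',st[i,4],W[l==i].mean(0).round(1))
E
python3 - <<'E'
from h import *
c=cam('wrist'); save(c,'w7.png',s=1)
s=state();print(s['eef_pos'],s['tcp_rot'],s['opening'])
scoop(c,470,235,'green')
E
```

```text
t: 22.4
eef_pos: [493.6, 234.5, 193.6]
tcp_rot: [3.14, 0.002, -0.356]
ft_force: [-0.1, -0.6, -0.0]
opening: 0.999
t: 23.4
eef_pos: [493.6, 233.6, 193.6]
tcp_rot: [-3.139, 0.002, 1.098]
ft_force: [0.4, -1.0, -0.0]
opening: 0.999
t: 23.9
eef_pos: [493.9, 233.7, 194.3]
tcp_rot: [-3.14, 0.001, 1.524]
ft_force: [0.1, 0.6, 0.0]
opening: 0.999
[493.9441     233.71141631 194.59883621] [-3.14018722e+00  4.33324240e-04  1.52427199e+00] 1.0004076606357155
green handle 511 59.35842265607829 ((493.282958984375, 233.9034423828125), (11.316518783569336, 33.2891731262207), 87.56513977050781) -1.6479630706702588
 tab 187 [424.9 239.1  22.3]
```

View pics/w7.png

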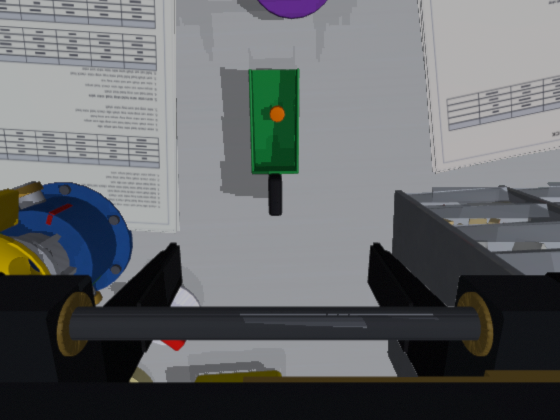

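One tablet is in the green scoop at (277,115), and a tall drawer cabinet stands to the right at (400,200). I check its clearance for the gripper body.

Run:
```python
from h import *
for n in ('wrist','scene'):
    c=cam(n); W=cloud(c); z=W[...,2]
    for x0,x1 in ((330,420),(420,460),(460,500),(500,540),(540,600),(600,700)):
        k=(W[...,0]>x0)&(W[...,0]<x1)&(W[...,1]>265)&(W[...,1]<450)&(z>90)&(z<500)
        if n=='wrist': k[270:]=False
        if k.sum()>10: print(n,x0,k.sum(),'ymin',np.percentile(W[k][:,1],2).round(),'z',np.percentile(z[k],[2,98]).round())
```

```text
wrist 460 1098 ymin 282.0 z [ 90. 224.]
wrist 500 7115 ymin 355.0 z [ 91. 185.]
wrist 540 116 ymin 355.0 z [ 90. 114.]
scene 330 479 ymin 265.0 z [457. 499.]
scene 420 1248 ymin 274.0 z [431. 499.]
scene 460 2923 ymin 266.0 z [142. 497.]
scene 500 6879 ymin 285.0 z [ 93. 472.]
scene 540 2121 ymin 360.0 z [106. 323.]
scene 600 2146 ymin 359.0 z [320. 323.]
```

```bash
python3 -m inch '[[0,0,0.5,-0.6,0.2,-45,0],[0,0,0,0,0,-45,0],[0,0,0,0,0,-45,0],[0,0,0,0,0,-25,0],[0,0,0,0,0,-9.5,0],[0,0,0,0,0,0,0],[0,0,0,0,0,0,-1],[0,0,0,0,0,0,-1],[0,0,0,0,0,0,-1],[0,0,0,0,0,0,-1]]' && python3 -m inch '[[0,0,0,0,0,0,-1],[0,0,0,0,0,0,-1],[0,0,0,0,0,0,-1],[0,0,0,0,0,0,-1],[0,0,0,0,0,5,-1],[0,0,0,0,0,15,-1],[0,0,0,0,0,25,-1],[0,0,0,0,0,25,-1],[0,0,0,0,0,25,-1],[0,0,0,0,0,25,-1]]';python3 -m inch '[[0,0,0,0,0,25,-1],[0,0,0,0,0,25,-1],[0,0,0,0,0,25,-1],[0,0,0,0,0,10,-1],[0,0,0,0,0,0,-1]]'; python3 -c "
from h import *
s=state();print(s['eef_pos'],s['tcp_rot'],s['moment'],s['ft_force'],s['opening'],s['joints'])
c=cam('wrist');save(c,'w8.png')
H=hsv(c);W=cloud(c);g=(H[...,0]>45)&(H[...,0]<85)&(H[...,1]>90);print(np.nanpercentile(W[g],[2,50,98],axis=0))
o=(H[...,0]>4)&(H[...,0]<20)&(H[...,1]>170);print(o.sum(),np.nanmedian(W[o],axis=0))"
```

```text
t: 25.05
eef_pos: [493.9, 234.1, 26.8]
tcp_rot: [3.14, -0.001, 1.537]
ft_force: [0.4, 0.7, -0.3]
opening: 0.22
t: 26.05
eef_pos: [493.3, 234.0, 147.0]
tcp_rot: [-3.141, -0.0, 1.537]
ft_force: [-0.0, 0.5, -1.4]
opening: 0.124
t: 26.55
eef_pos: [493.8, 234.1, 231.8]
tcp_rot: [3.14, -0.001, 1.537]
ft_force: [0.3, -0.8, -1.2]
opening: 0.124
[493.80141352 234.12175971 231.82730729] [ 3.13975845e+00 -7.91157027e-04  1.53711861e+00] [ 0.09944892 -0.20224076 -0.02542589] [ 0.29289343 -0.80986597 -1.21344408] 0.12365161107777879 [ 3.21797734e-01  3.60568391e-01  1.73158028e+00  1.19291450e-04
  1.04744910e+00 -1.21537966e+00]
[[388.44921677 215.83226692 211.11849105]
 [431.37898372 235.98967548 219.95696809]
 [475.69474461 257.40348339 239.63321067]]
722 [424.53198521 239.21303582 227.73783692]
```

The green scoop is held level with its tablet inside. I carry it gently over to the pour start, with its lip over the funnel.

```bash
python3 -m inch '[[0,0,0,5,-6,0,-1],[0,0,0,11,-14,0,-1],[0,0,0,11,-14,0,-1],[0,0,0,11,-14,0,-1],[0,0,0,11,-14,0,-1],[0,0,0,11,-14,0,-1],[0,0,0,11,-14,0,-1],[0,0,0,11,-14,0,-1],[0,0,0,11,-14,0,-1],[0,0,0,11,-14,0,-1]]' && python3 -m inch '[[0,0,0,11,-14,0,-1],[0,0,0,11,-14,0,-1],[0,0,0,11,-14,-10,-1],[0,0,0,11,-14,-15,-1],[0,0,0,11,-14,-15,-1],[0,0,0,9,-14,-15,-1],[0,0,0,4,-4,-15,-1],[0,0,0,0,0,-6,-1],[0,0,0,0,0,0,-1],[0,0,0,0,0,0,-1]]'
python3 - <<'E'
from h import *
s=state();print(s['eef_pos'],s['tcp_rot'],s['moment'],s['ft_force'],s['opening'],s['joints'])
c=cam('wrist');save(c,'w8.png')
H=hsv(c);W=cloud(c);g=(H[...,0]>45)&(H[...,0]<85)&(H[...,1]>90);print(np.nanpercentile(W[g],[2,50,98],axis=0))
o=(H[...,0]>4)&(H[...,0]<20)&(H[...,1]>170);print(o.sum(),np.nanmedian(W[o],axis=0))
E
```

```text
t: 27.6
eef_pos: [598.5, 100.8, 231.0]
tcp_rot: [3.142, -0.0, 1.537]
ft_force: [-0.1, 0.2, -1.0]
opening: 0.124
t: 28.6
eef_pos: [665.5, 14.6, 155.4]
tcp_rot: [3.141, -0.0, 1.538]
ft_force: [0.6, -0.2, -0.9]
opening: 0.124
[665.53933229  14.6487198  155.40397734] [ 3.14119315e+00 -1.79400864e-04  1.53777558e+00] [ 0.12839501 -0.17883208 -0.01405347] [ 0.57404329 -0.16731048 -0.86642485] 0.12394207011047477 [-7.72299202e-02  6.06486156e-01  1.51433910e+00  2.30998725e-04
  1.02037623e+00 -1.61512625e+00]
[[560.1462429   -3.67455653 134.67813035]
 [603.10515815  16.56180313 143.60301225]
 [647.44019339  37.87557369 163.19107663]]
718 [596.48822776  19.32598432 151.27192218]
```

View pics/w8.png

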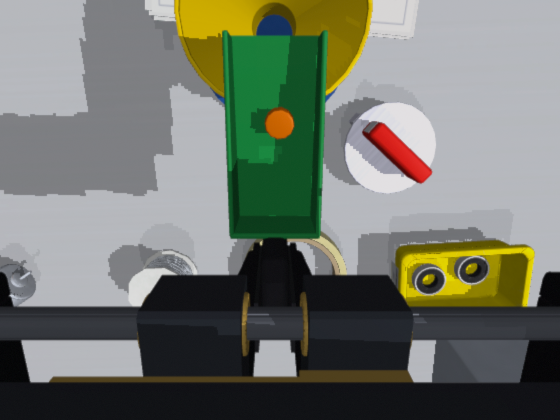

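```bash
python3 -m inch '[[-0.17,-5,0,-1,0,9.3,-1],[-0.17,-5,0,-1.8,0,9.2,-1],[-0.17,-5,0,-2.7,0,9,-1],[-0.17,-5,0,-3.3,0,8.7,-1],[0,0,0,0,0,0,-1]]' && python3 -m inch '[[-0.09,-2.5,0,-2,0.1,4.3,-1],[-0.09,-2.5,0,-2.2,0.1,4.1,-1],[-0.09,-2.5,0,-2.3,0.1,4.1,-1],[-0.09,-2.5,0,-2.5,0.1,3.9,-1],[-0.09,-2.5,0,-2.7,0.1,3.8,-1],[-0.09,-2.5,0,-2.9,0.1,3.7,-1],[-0.09,-2.5,0,-3,0.1,3.6,-1],[-0.09,-2.5,0,-3.1,0.1,3.4,-1],[-0.09,-2.5,0,-3.3,0.1,3.3,-1],[-0.09,-2.5,0,-3.5,0.1,3.2,-1]]'; python3 -m inch '[[-0.1,-3,0,-4.3,0,3.6,-1],[0,0,0,0,0,0,-1],[0,0,0,0,0,0,-1],[0,0,0,0,0,0,-1]]'
python3 - <<'E'
from h import *
s=state();print(s['eef_pos'],s['tcp_rot'],s['joints'])
c=cam('wrist');save(c,'w9.png')
for n in ('wrist','scene','side'):
    c=cam(n);H=hsv(c);W=cloud(c)
    o=(H[...,0]>4)&(H[...,0]<20)&(H[...,1]>170)&near(W,600,18,120);print(n,o.sum(),np.nanmedian(W[o],axis=0) if o.any() else'')
E
```

```text
t: 29.15
eef_pos: [655.4, 14.7, 193.0]
tcp_rot: [2.789, 0.0, 1.538]
ft_force: [-0.2, -0.2, -1.2]
opening: 0.122
t: 30.15
eef_pos: [635.0, 16.8, 229.5]
tcp_rot: [2.406, -0.009, 1.546]
ft_force: [0.8, 0.3, -0.4]
opening: 0.123
t: 30.55
eef_pos: [633.8, 16.8, 243.5]
tcp_rot: [2.373, -0.002, 1.55]
ft_force: [-0.4, -0.4, -2.0]
opening: 0.126
[633.7941786   16.84668375 243.45783047] [ 2.37342098e+00 -2.04554739e-03  1.54960739e+00] [-0.10257437  0.30459651  2.03792308  1.05860983  0.06653279 -2.68563638]
wrist 0 
scene 1 [494.59196846  37.55089611 346.17413089]
side 0
```

View pics/w9.png

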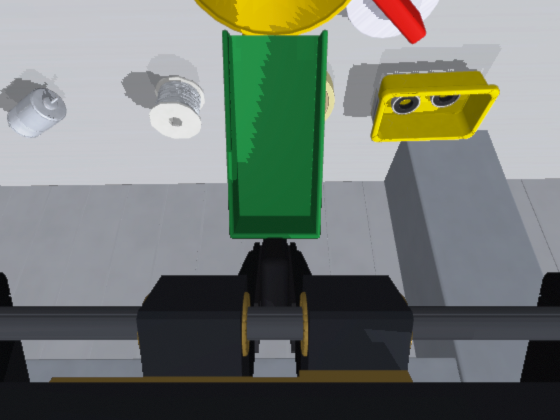

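The green tray is empty. The wrist is near a limit (j5 0.067, j6 -2.686), so I untilt it carefully and will pour the white scoop with its handle towards the robot.

```bash
python3 -m inch '[[0.15,4.4,0,3,0,0,-1],[0.15,4.4,0,3,0,0,-1],[0.15,4.4,0,3,0,0,-1],[0.15,4.4,0,3,0,0,-1],[0.15,4.4,0,3,0,0,-1],[0.15,4.4,0,3,0,0,-1],[0.15,4.4,0,3,0,0,-1],[0.15,4.4,0,3,0,0,-1],[0.15,4.4,0,3,0,0,-1],[0.15,4.4,0,3,0,0,-1]]' && python3 -m inch '[[0,0,0,0,0,0,-1],[0,0,0,0,0,0,-1]]'
python3 - <<'E'
from h import *
s=state();print(s['eef_pos'],s['tcp_rot'],s['joints'],s['opening'])
c=cam('side');save(c,'s9.png',[150,120,400,308],2.5)
H=hsv(c);W=cloud(c);o=(H[...,0]>4)&(H[...,0]<20)&(H[...,1]>170)
n,l,st,ce=cv2.connectedComponentsWithStats(o.astype(np.uint8))
for i in range(1,n): print(st[i],np.nanmean(W[l==i],0))
E
```

```text
t: 31.75
eef_pos: [662.0, 26.0, 245.6]
tcp_rot: [3.009, -0.044, 1.547]
ft_force: [-0.3, 0.0, -0.7]
opening: 0.128
t: 31.95
eef_pos: [661.9, 26.3, 244.8]
tcp_rot: [3.005, -0.045, 1.546]
ft_force: [-0.2, 0.0, -0.7]
opening: 0.125
[661.88732384  26.27822941 244.79072856] [ 3.00482158 -0.04495646  1.54648426] [-0.08154454  0.46592757  1.52531822  0.0614669   1.01703283 -1.65379109] 0.12460292317055313
[350 233   1   1   1] [ 407.19902218 -254.58464377   16.81905211]
[353 237   2   1   2] [ 388.59687904 -252.92751672   17.28233383]
[ 16 393   1   1   1] [388.83967925 678.40926642 110.2329061 ]
[ 19 402   1   1   1] [380.57641534 683.78838493  86.4071028 ]
[ 22 402   1   1   1] [387.90840838 683.6539668   68.88242261]
[ 17 408   1   1   1] [373.32040793 691.47655176  80.58622046]
[ 18 410   1   1   1] [371.38751383 692.27201289  74.6764063 ]
[ 19 412   2   2   2] [371.78988521 694.45117255  61.98430071]
```

```bash
cat >> h.py <<'E'
def need(rpy):
    "rotvec (deg, world) from the present TCP orientation to rpy"
    return np.degrees((R.from_euler('xyz',rpy)*R.from_euler('xyz',state()['tcp_rot']).inv()).as_rotvec()).round(2)
E
python3 -c "
from h import *
print(need([np.pi,0,1.537]))"
```

```text
[-2.35  7.9  -0.36]
```

```bash
python3 -m inch '[[-1.2,4,-0.2,-18,26,0,-1],[-1.2,3.9,-0.2,-21,26,0,-1],[0,0,0,-21.6,26,0,-1],[0,0,0,-21.6,26,0,-1],[0,0,0,-21.6,26,0,-1],[0,0,0,-21.6,26,-20,-1],[0,0,0,-21.6,26,-35,-1],[0,0,0,-21.6,25.7,-40,-1],[0,0,0,0,0,-40,-1],[0,0,0,0,0,-40,-1]]'; python3 -m inch '[[0,0,0,0,0,-20,-1],[0,0,0,0,0,-10,-1],[0,0,0,0,0,0,-1]]';python3 - <<'E'
from h import *
s=state();print(s['eef_pos'],s['tcp_rot'],s['ft_force']); print(need([np.pi,0,1.537]))
E
```

```text
t: 33.0
eef_pos: [493.2, 233.7, 71.7]
tcp_rot: [3.139, -0.0, 1.538]
ft_force: [0.6, 0.5, -0.4]
opening: 0.125
t: 33.3
eef_pos: [493.7, 232.8, 41.7]
tcp_rot: [-3.14, 0.001, 1.536]
ft_force: [-0.1, 0.5, -0.7]
opening: 0.124
[493.72496744 232.80766842  41.74792458] [-3.14040799e+00  7.50335800e-04  1.53573903e+00] [-0.09080409  0.47210029 -0.70789424]
[ 0.04 -0.07  0.07]
```

```bash
python3 -m inch '[[0,0,0,0,0,-10,-1],[0,0,0,0,0,-4,-1],[0,0,0,0,0,-1.5,-1],[0,0,0,0,0,0,-1]]';python3 -m inch '[[0,0,0,0,0,-0.8,-1],[0,0,0,0,0,0,-1],[0,0,0,0,0,0,-0.5],[0,0,0,0,0,0,-0.5],[0,0,0,0,0,0,-0.5],[0,0,0,0,0,0,0],[0,0,0,0,0,0,0],[0,0,0,0,0,0,0],[0,0,0,0,0,30,0],[0,0,0,0,0,40,0]]';python3 -m inch '[[0,0,0,0,0,40,0],[0,0,0,0,0,40,1],[0,0,0,0,0,40,1],[0,0,0,0,0,0,1]]'
python3 - <<'E'
from h import *
c=cam('wrist'); save(c,'w10.png'); s=state();print(s['eef_pos'],s['tcp_rot'],s['joints'])
scoop(c,470,235,'green')
c=cam('scene'); W=cloud(c);H=hsv(c);z=W[...,2];save(c,'s10.png',[230,140,420,280],3)
N=near(W,440,-245,90)
b=N&(H[...,2]<75)&(z>30);print(b.sum(),rect(W[b][:,:2]) if b.any() else '')
w=N&(z>8);print(w.sum(),rect(W[w][:,:2]) if w.any() else '')
E
```

```text
t: 33.7
eef_pos: [494.4, 233.1, 27.0]
tcp_rot: [-3.142, 0.0, 1.535]
ft_force: [-0.5, -0.6, -1.1]
opening: 0.125
t: 34.7
eef_pos: [493.4, 232.7, 95.3]
tcp_rot: [-3.137, 0.002, 1.535]
ft_force: [0.6, 0.1, -0.0]
opening: 0.496
t: 35.1
eef_pos: [495.9, 233.7, 220.9]
tcp_rot: [3.134, -0.002, 1.536]
ft_force: [0.8, -0.1, -0.3]
opening: 0.697
[494.96290822 233.33511497 218.1917729 ] [ 3.13760449e+00 -1.23641467e-03  1.53553999e+00] [ 3.19913599e-01  3.75215859e-01  1.74879252e+00 -2.68243414e-04
  1.01341507e+00 -1.21548251e+00]
green handle 439 59.30409412122492 ((494.133056640625, 232.97439575195312), (11.251729965209961, 33.356258392333984), 88.15760803222656) -1.0339378880096173
106 ((444.8957824707031, -246.8483428955078), (12.048958778381348, 32.09246826171875), 88.15557098388672)
682 ((407.82940673828125, -247.3433074951172), (49.961822509765625, 113.07256317138672), 85.76362609863281)
```

View pics/s10.png

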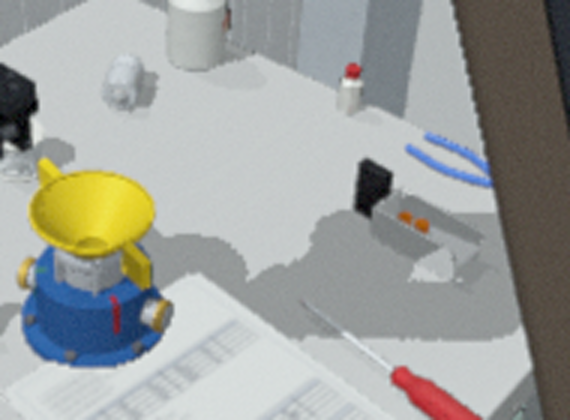

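The crop shows the white scoop at (420,235) with two tablets visible, handle away from the robot, and the funnel seated in the pot. Next I go to it.

```bash
python3 -m inch '[[0,0,0,-4,-40,0,1],[0,0,0,-4,-40,0,1],[0,0,0,-4,-40,0,1],[0,0,0,-4,-40,0,1],[0,0,0,-4,-40,0,1],[0,0,0,-4,-40,0,1],[0,0,0,-4,-40,0,1],[0,0,0,-4,-40,0,1],[0,0,0,-4,-40,0,1],[0,0,0,-4,-40,0,1]]' && python3 -m inch '[[0,0,0,-4,-40,0,1],[0,0,0,-4,-40,0,1],[0,0,0,0,0,0,1],[0,0,0,0,0,0,1]]'
python3 - <<'E'
from h import *
c=cam('wrist'); save(c,'w11.png'); s=state();print(s['eef_pos'],s['tcp_rot'],s['joints'])
scoop(c,420,-247,'white')
E
```

```text
t: 36.2
eef_pos: [453.3, -168.3, 214.4]
tcp_rot: [-3.139, -0.001, 1.535]
ft_force: [1.5, 0.2, 0.4]
opening: 0.999
t: 36.6
eef_pos: [445.5, -247.0, 214.3]
tcp_rot: [-3.139, -0.001, 1.534]
ft_force: [0.5, 0.7, 0.4]
opening: 1.001
[ 445.75669174 -246.32484256  214.69275018] [-3.13910955e+00 -1.16256408e-03  1.53495036e+00] [-6.34360571e-01  3.28239028e-01  1.83614012e+00 -5.28077379e-04
  9.79920051e-01 -2.16901760e+00]
white handle 456 59.3248084476582 ((446.135986328125, -252.04632568359375), (11.624754905700684, 33.47727584838867), 85.38855743408203) -4.405807814564284
 tab 144 [ 393.9 -255.9   20. ]
 tab 137 [ 412.2 -257.3   17.3]
```

View pics/w11.png

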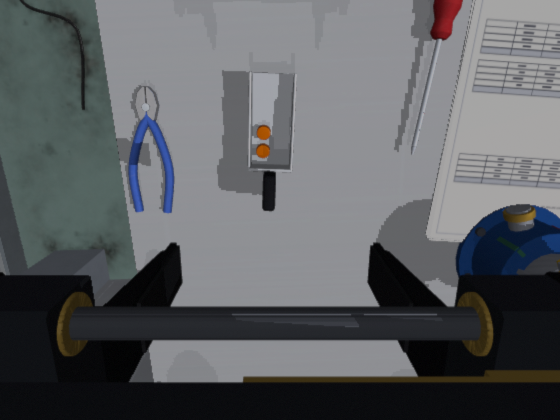

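Two tablets lie in the white tray at (264,132) and (263,151), handle at (269,190), with pliers well clear on the left. I grasp it.

```bash
python3 -m inch '[[0,0,-2.2,0.4,-5.7,-40,0],[0,0,0,0,0,-45,0],[0,0,0,0,0,-45,0],[0,0,0,0,0,-35,0],[0,0,0,0,0,-18,0],[0,0,0,0,0,-6.5,0],[0,0,0,0,0,0,0],[0,0,0,0,0,0,-1],[0,0,0,0,0,0,-1],[0,0,0,0,0,0,-1]]' && python3 -m inch '[[0,0,0,0,0,0,-1],[0,0,0,0,0,0,-1],[0,0,0,0,0,0,-1],[0,0,0,0,0,0,-1],[0,0,0,0,0,0,-1],[0,0,0,0,0,5,-1],[0,0,0,0,0,15,-1],[0,0,0,0,0,25,-1],[0,0,0,0,0,25,-1],[0,0,0,0,0,25,-1]]';python3 -m inch '[[0,0,0,0,0,25,-1],[0,0,0,0,0,25,-1],[0,0,0,0,0,25,-1],[0,0,0,0,0,25,-1],[0,0,0,0,0,10,-1],[0,0,0,0,0,0,-1]]'
python3 - <<'E'
from h import *
s=state();print(s['eef_pos'],s['tcp_rot'],s['opening'],s['joints'])
c=cam('wrist');H=hsv(c);W=cloud(c)
o=(H[...,0]>4)&(H[...,0]<20)&(H[...,1]>170)&near(W,420,-250,90);n,l,st,ce=cv2.connectedComponentsWithStats(o.astype(np.uint8))
for i in range(1,n):
    if st[i,4]>15: print(st[i,4],W[l==i].mean(0))
E
```

```text
t: 37.65
eef_pos: [447.0, -252.8, 27.4]
tcp_rot: [3.141, 0.001, 1.497]
ft_force: [0.4, -0.2, 1.1]
opening: 0.303
t: 38.65
eef_pos: [446.4, -252.4, 122.5]
tcp_rot: [-3.141, 0.0, 1.497]
ft_force: [0.6, -0.2, -1.8]
opening: 0.123
t: 39.25
eef_pos: [446.9, -252.7, 232.3]
tcp_rot: [3.14, 0.001, 1.497]
ft_force: [0.3, 0.2, -0.4]
opening: 0.125
[ 446.86480132 -252.73026505  232.30305476] [3.14031209e+00 1.43037348e-03 1.49714825e+00] 0.1254523828232426 [-6.43158500e-01  3.12330696e-01  1.80655705e+00 -6.03016905e-04
  1.02085526e+00 -2.13999298e+00]
635 [ 393.63063922 -255.871248    225.21916813]
581 [ 411.49740264 -257.50576336  222.53444841]
```

Holding it level with both tablets inside, I swing it round and over to the pot.

```bash
python3 -m inch '[[0,0,-4,-1,7,0,-1],[0,0,-8.4,-1.3,13.5,0,-1],[0,0,-8.4,-1.3,13.5,0,-1],[0,0,-8.4,-1.3,13.5,0,-1],[0,0,-8.4,-1.3,13.5,0,-1],[0,0,-8.4,-1.3,13.5,0,-1],[0,0,-8.4,-1.3,13.5,0,-1],[0,0,-8.4,-1.3,13.5,0,-1],[0,0,-8.4,-1.3,13.5,0,-1],[0,0,-8.4,-1.3,13.5,0,-1]]' && python3 -m inch '[[0,0,-8.4,-1.3,13.5,0,-1],[0,0,-8.4,-1.3,13.5,0,-1],[0,0,-8.4,-1.3,13.5,0,-1],[0,0,-8.4,-1.3,13.5,0,-1],[0,0,-8.4,-1.3,13.5,0,-1],[0,0,-8.4,-1.3,13.5,0,-1],[0,0,-8.4,-1.3,13.5,0,-1],[0,0,-8.4,-1.3,13.5,0,-1],[0,0,-8.4,-1.3,13.5,0,-1],[0,0,-8.4,-1.3,13.5,0,-1]]'&& python3 -m inch '[[0,0,-8.4,-1.3,7,0,-1],[0,0,-4,0,0,0,-1],[0,0,0,0,0,0,-1],[0,0,0,0,0,0,-1]]'
python3 - <<'E'
from h import *
s=state();print(s['eef_pos'],s['tcp_rot'],s['opening'],s['joints'],need([np.pi,0,-np.pi/2]))
c=cam('wrist');H=hsv(c);W=cloud(c)
o=(H[...,0]>4)&(H[...,0]<20)&(H[...,1]>170)&near(W,450,20,90);n,l,st,ce=cv2.connectedComponentsWithStats(o.astype(np.uint8))
for i in range(1,n):
    if st[i,4]>15: print(st[i,4],W[l==i].mean(0))
E
```

```text
t: 40.3
eef_pos: [433.3, -123.4, 229.9]
tcp_rot: [-3.14, 0.003, 0.102]
ft_force: [-0.6, 0.8, -1.9]
opening: 0.125
t: 41.3
eef_pos: [420.3, 11.5, 230.0]
tcp_rot: [3.139, 0.001, -1.364]
ft_force: [0.7, -0.4, -1.7]
opening: 0.123
t: 41.7
eef_pos: [419.3, 17.9, 230.6]
tcp_rot: [3.14, 0.001, -1.572]
ft_force: [0.7, 0.8, -1.8]
opening: 0.122
[419.31815029  17.86310841 230.57354852] [ 3.14024721e+00  6.05067467e-04 -1.57235098e+00] 0.1217945654700803 [-1.15389388e-01  1.77480568e-01  2.00674099e+00  5.47744029e-04
  9.58776631e-01  1.45664618e+00] [-0.03 -0.08  0.09]
620 [472.70058865  26.12729516 223.44005661]
580 [454.64309104  26.20159913 220.69957761]
```

```bash
python3 -m inch '[[0,0,0,1.5,0,-15,-1],[0,0,0,0,0,-20,-1],[0,0,0,0,0,-20,-1],[0,0,0,0,0,-15,-1],[0,0,0,0,0,-5,-1],[0,0,0,0,0,0,-1]]' && python3 -m inch '[[0,5,0,1,0,9.3,-1],[0,5,0,1.8,0,9.2,-1],[0,5,0,2.7,0,9,-1],[0,5,0,3.3,0,8.7,-1],[0,0,0,0,0,0,-1],[0,0,0,0,0,0,-1]]'
python3 - <<'E'
from h import *
s=state();print(s['eef_pos'],s['tcp_rot'],s['joints'])
c=cam('wrist'); save(c,'w12.png')
E
```

```text
t: 42.35
eef_pos: [421.0, 17.7, 156.0]
tcp_rot: [3.141, 0.001, -1.574]
ft_force: [-0.2, 0.2, -2.0]
opening: 0.128
t: 42.95
eef_pos: [430.0, 17.9, 192.6]
tcp_rot: [2.795, -0.001, -1.574]
ft_force: [0.7, -0.2, -1.2]
opening: 0.124
[430.00605881  17.86272786 192.60636754] [ 2.79517337e+00 -8.37669782e-04 -1.57424970e+00] [-0.09244721  0.39266839  1.85325107 -0.03273143  1.24092649  1.49795192]
```

View pics/w12.png

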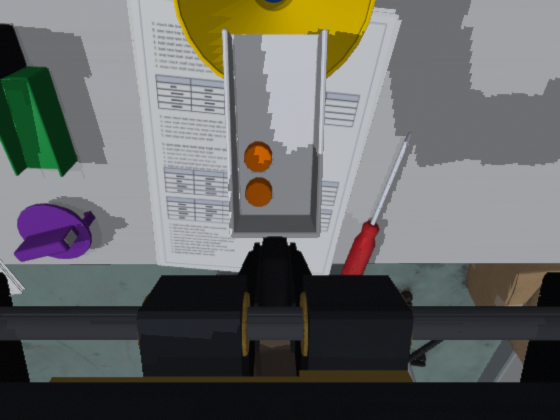

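At 20° tilt the lip is over the funnel (275,35) and both tablets are still in at (258,157) and (258,192). I continue the tilt slowly.

```bash
python3 -m inch '[[0,2.5,0,2,0,4.3,-1],[0,2.5,0,2.2,0,4.1,-1],[0,2.5,0,2.3,0,4.1,-1],[0,2.5,0,2.5,0,3.9,-1],[0,2.5,0,2.7,0,3.8,-1],[0,2.5,0,2.9,0,3.7,-1],[0,2.5,0,3,0,3.6,-1],[0,2.5,0,3.1,0,3.4,-1],[0,2.5,0,3.3,0,3.3,-1],[0,2.5,0,3.5,0,3.2,-1]]' && python3 -m inch '[[0,3,0,4.3,0,3.6,-1],[0,0,0,0,0,0,-1],[0,0,0,0,0,0,-1],[0,0,0,0,0,0,-1],[0,0,0,0,0,0,-1]]'
cat > tabs.py <<'E'
from h import *
def tabs(n,x0,x1,y0,y1):
    c=cam(n);H=hsv(c);W=cloud(c)
    o=(H[...,0]>4)&(H[...,0]<20)&(H[...,1]>170)&(W[...,0]>x0)&(W[...,0]<x1)&(W[...,1]>y0)&(W[...,1]<y1)
    k,l,st,ce=cv2.connectedComponentsWithStats(o.astype(np.uint8))
    for i in range(1,k):
        if st[i,4]>4: print(n,st[i,:2],st[i,4],np.nanmean(W[l==i],0).round())
    return c
E
python3 - <<'E'
from tabs import *
s=state();print(s['eef_pos'],s['tcp_rot'],s['joints'])
c=tabs('wrist',300,800,-450,400); save(c,'w13.png')
tabs('scene',300,800,-450,400);tabs('side',300,800,-450,400)
E
```

```text
t: 44.0
eef_pos: [457.0, 17.9, 230.3]
tcp_rot: [2.357, -0.002, -1.574]
ft_force: [0.6, -0.1, -1.3]
opening: 0.126
t: 44.5
eef_pos: [461.4, 17.9, 234.0]
tcp_rot: [2.306, -0.003, -1.574]
ft_force: [0.0, 0.9, -1.0]
opening: 0.124
[461.44345385  17.87584883 233.95161071] [ 2.30571225 -0.0026165  -1.57363436] [-0.07269833  0.61514616  1.53066263 -0.05541486  1.82998777  1.51163182]
```

View pics/w13.png

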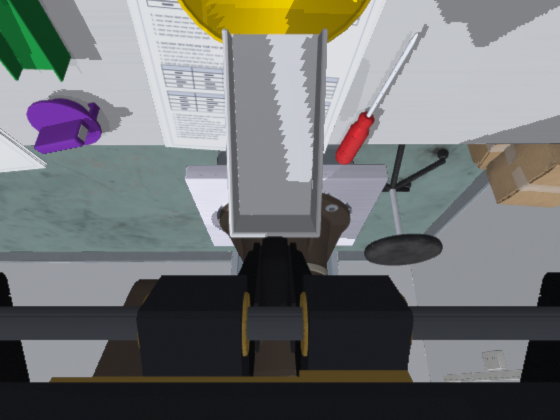

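The white tray is empty and no tablet shows anywhere else. I untilt, swing back, and stand it where it was.

```bash
python3 -m inch '[[0,-4.8,0,-3,0,0,-1],[0,-4.8,0,-3,0,0,-1],[0,-4.8,0,-3,0,0,-1],[0,-4.8,0,-3,0,0,-1],[0,-4.8,0,-3,0,0,-1],[0,-4.8,0,-3,0,0,-1],[0,-4.8,0,-3,0,0,-1],[0,-4.8,0,-3,0,0,-1],[0,-4.8,0,-3,0,0,-1],[0,-4.8,0,-3,0,0,-1]]' && python3 -m inch '[[0,0,8.4,1,-13.5,0,-1],[0,0,8.4,1,-13.5,0,-1],[0,0,8.4,1,-13.5,0,-1],[0,0,8.4,1,-13.5,0,-1],[0,0,8.4,1,-13.5,0,-1],[0,0,8.4,1,-13.5,0,-1],[0,0,8.4,1,-13.5,0,-1],[0,0,8.4,1,-13.5,0,-1],[0,0,8.4,1,-13.5,0,-1],[0,0,8.4,1,-13.5,0,-1]]' && python3 -m inch '[[0,0,8.4,1,-13.5,0,-1],[0,0,8.4,1,-13.5,0,-1],[0,0,8.4,1,-13.5,0,-1],[0,0,8.4,1,-13.5,0,-1],[0,0,8.4,1,-13.5,0,-1],[0,0,8.4,1,-13.5,0,-1],[0,0,8.4,1,-13.5,0,-1],[0,0,8.4,1,-13.5,0,-1],[0,0,8.4,1,-13.5,0,-1],[0,0,8.4,1,-13.5,0,-1]]'&& python3 -m inch '[[0,0,8,0,0,0,-1],[0,0,0,0,0,0,-1],[0,0,0,0,0,0,-1]]'
python3 - <<'E'
from h import *
s=state();print(s['eef_pos'],s['tcp_rot'],s['joints'],need([np.pi,0,1.497]), np.array([446.5,-252.5,40])-s['eef_pos'])
E
```

```text
t: 45.65
eef_pos: [431.5, 17.9, 234.0]
tcp_rot: [-3.137, 0.0, -1.575]
ft_force: [0.0, 0.4, -0.9]
opening: 0.128
t: 46.65
eef_pos: [441.6, -117.6, 233.8]
tcp_rot: [-3.141, 0.0, -0.103]
ft_force: [0.2, 0.3, -0.8]
opening: 0.124
t: 47.65
eef_pos: [451.6, -252.6, 233.8]
tcp_rot: [-3.141, 0.0, 1.363]
ft_force: [-0.2, -0.1, -1.3]
opening: 0.127
t: 47.95
eef_pos: [451.6, -251.9, 233.7]
tcp_rot: [-3.141, 0.0, 1.493]
ft_force: [0.5, 0.5, -1.1]
opening: 0.128
[ 451.62394083 -251.92753255  233.67720261] [-3.14113352e+00  3.06908265e-04  1.49290929e+00] [-6.36344403e-01  3.17085080e-01  1.79500361e+00 -5.87483123e-04
  1.02973080e+00 -2.12895098e+00] [ 0.02 -0.03  0.23] [  -5.12394083   -0.57246745 -193.67720261]
```

```bash
python3 -m inch '[[0,0,0.2,-5,-0.6,-30,-1],[0,0,0,0,0,-45,-1],[0,0,0,0,0,-45,-1],[0,0,0,0,0,-40,-1],[0,0,0,0,0,-25,-1],[0,0,0,0,0,-14,-1],[0,0,0,0,0,-5,-1],[0,0,0,0,0,-3,-1],[0,0,0,0,0,-1,-1],[0,0,0,0,0,0,-1]]'; python3 -m inch '[[0,0,0,0,0,-0.6,-1],[0,0,0,0,0,0,-1],[0,0,0,0,0,0,-0.5],[0,0,0,0,0,0,-0.5],[0,0,0,0,0,0,-0.5],[0,0,0,0,0,0,0],[0,0,0,0,0,0,0],[0,0,0,0,0,0,0],[0,0,0,0,0,30,0],[0,0,0,0,0,40,0]]';python3 -m inch '[[0,0,0,0,0,40,0],[0,0,0,0,0,40,1],[0,0,0,0,0,35,1],[0,0,0,0,0,0,1],[0,0,0,0,0,0,1]]'
python3 - <<'E'
from tabs import *
s=state();print(s['eef_pos'],s['tcp_rot'])
c=tabs('wrist',300,800,-450,400)
scoop(c,420,-247,'white')
c=tabs('scene',300,800,-450,400); W=cloud(c);H=hsv(c);z=W[...,2]
yel=(H[...,0]>20)&(H[...,0]<34)&(H[...,1]>120)&near(W,543,18,90)&(z<150)
print('funnel',np.nanpercentile(z[yel],[50,97]))
E
```

```text
t: 48.95
eef_pos: [446.9, -252.7, 26.6]
tcp_rot: [3.141, 0.001, 1.5]
ft_force: [-1.5, 1.9, 1.7]
opening: 0.121
t: 49.95
eef_pos: [446.0, -252.2, 94.5]
tcp_rot: [-3.138, -0.002, 1.5]
ft_force: [-1.1, -0.1, 0.2]
opening: 0.496
t: 50.45
eef_pos: [446.7, -252.7, 210.2]
tcp_rot: [3.141, 0.001, 1.501]
ft_force: [0.3, 0.3, -1.0]
opening: 0.786
[ 446.71047786 -252.66585695  210.2158227 ] [3.14110425e+00 9.72041114e-04 1.50056198e+00]
white handle 466 59.22465076922214 ((446.1050109863281, -252.1090087890625), (11.055031776428223, 33.348419189453125), 86.25763702392578) -4.0378244164783395
funnel [108.11137229 122.92958558]
```

```bash
python3 -m inch '[[0,0,-8.3,1.7,14.3,0,1],[0,0,-8.3,1.7,14.3,0,1],[0,0,-8.3,1.7,14.3,0,1],[0,0,-8.3,1.7,14.3,0,1],[0,0,-8.3,1.7,14.3,0,1],[0,0,-8.3,1.7,14.3,0,1],[0,0,-8.3,1.7,14.3,0,1],[0,0,-8.3,1.7,14.3,0,1],[0,0,-8.3,1.7,14.3,0,1],[0,0,-8.3,1.7,14.3,0,1]]' && python3 -m inch '[[0,0,-8.3,1.7,14.3,0,1],[0,0,-8.3,1.7,14.3,0,1],[0,0,-8.3,1.7,14.3,0,1],[0,0,-8.3,1.7,14.3,0,1],[0,0,-8.3,1.7,14.3,0,1],[0,0,-8.3,1.7,14.3,0,1],[0,0,-8.3,1.7,14.3,0,1],[0,0,-8.3,1.7,14.3,0,1],[0,0,-8.3,1.7,14.3,0,1],[0,0,-8.3,1.7,14.3,0,1]]'&& python3 -m inch '[[0,0,-8,0,0,0,1],[0,0,-8,0,0,0,1],[0,0,-8,0,0,0,1],[0,0,0,0,0,0,1],[0,0,0,0,0,0,1]]'
cat > fun.py <<'E'
from tabs import *
def funnel(c,x,y,zmax=205):
    W=cloud(c); H=hsv(c);z=W[...,2]
    yel=(H[...,0]>20)&(H[...,0]<34)&(H[...,1]>120)&near(W,x,y,110)&(z<zmax)
    zt=np.nanpercentile(z[yel],97); top=yel&(z>zt-6); P=W[top]; ctr=np.array([x,y],float)
    for _ in range(8):
        d=np.hypot(*(P[:,:2]-ctr).T); k=(d>43)&(d<52); ctr,r=circ(P[k][:,:2])
    Q=P[k]; A=np.c_[Q[:,:2]-ctr,np.ones(len(Q))]; pl=np.linalg.lstsq(A,Q[:,2],rcond=None)[0]
    print('zrim',zt,'rim',ctr,r,'slope',pl)
    fin=top&(np.hypot(W[...,0]-ctr[0],W[...,1]-ctr[1])>53); n,l,st,ce=cv2.connectedComponentsWithStats(fin.astype(np.uint8))
    for i in range(1,n):
        if st[i,4]>20: print(' fin',st[i,4],rect(W[l==i][:,:2]))
E
python3 - <<'E'
from fun import *
s=state();print(s['eef_pos'],s['tcp_rot'],s['joints'])
c=tabs('wrist',300,800,-450,400); funnel(c,543,18,150); save(c,'w14.png')
E
```

```text
t: 51.55
eef_pos: [463.3, -109.0, 208.5]
tcp_rot: [-3.14, 0.003, 0.046]
ft_force: [-0.4, 0.5, -0.2]
opening: 1.001
t: 52.55
eef_pos: [480.3, 33.9, 208.5]
tcp_rot: [3.139, 0.001, -1.403]
ft_force: [0.5, -0.2, -0.6]
opening: 1.002
t: 53.05
eef_pos: [480.5, 33.3, 209.1]
tcp_rot: [3.14, 0.0, -1.811]
ft_force: [-0.0, 0.5, -0.3]
opening: 0.999
[480.49071751  33.26287012 209.11537508] [ 3.14023241e+00  9.57026244e-05 -1.81142745e+00] [-6.83245535e-02  2.95462915e-01  1.90574710e+00  4.05047309e-04
  9.41706372e-01  1.74286428e+00]
wrist [278 107] 17 [550.  10.  24.]
wrist [262 116] 48 [543.  28.  21.]
wrist [281 118] 108 [536.  10.  21.]
zrim 122.86878915921976 rim [543.17518343  18.10318093] 47.79162201120809 slope [-2.84856917e-03 -1.82765830e-03  1.20328647e+02]
 fin 582 ((605.39501953125, 1.7193255424499512), (9.584882736206055, 22.775278091430664), 75.66748046875)
 fin 402 ((480.24468994140625, 34.32855224609375), (9.569656372070312, 24.169898986816406), 75.94487762451172)
```

Seen through the spout, all three tablets lie inside the pot (z about 21, on the floor). I take the funnel out and stand it at its old place.

```bash
python3 -m inch '[[0,0,-0.3,-0.3,0.6,-40,0],[0,0,0,0,0,-40,0],[0,0,0,0,0,-24,0],[0,0,0,0,0,-10,0],[0,0,0,0,0,-4,0],[0,0,0,0,0,0,0],[0,0,0,0,0,0,-1],[0,0,0,0,0,0,-1],[0,0,0,0,0,0,-1],[0,0,0,0,0,0,-1]]' && python3 -m inch '[[0,0,0,0,0,0,-1],[0,0,0,0,0,0,-1],[0,0,0,0,0,0,-1],[0,0,0,0,0,0,-1],[0,0,0,0,0,5,-1],[0,0,0,0,0,8,-1],[0,0,0,0,0,12,-1],[0,0,0,0,0,15,-1],[0,0,0,0,0,20,-1],[0,0,0,0,0,15,-1]]'
python3 - <<'E'
from fun import *
s=state();print(s['eef_pos'],s['tcp_rot'],s['ft_force'],s['opening'])
c=cam('wrist'); funnel(c,543,18)
E
```

```text
t: 54.1
eef_pos: [480.6, 33.9, 92.5]
tcp_rot: [-3.14, 0.001, -1.821]
ft_force: [0.1, -0.7, 0.5]
opening: 0.219
t: 55.1
eef_pos: [480.5, 33.9, 168.6]
tcp_rot: [-3.14, 0.001, -1.821]
ft_force: [0.3, -0.4, -1.4]
opening: 0.108
[480.50995234  33.89214273 168.61434011] [-3.14045009e+00  6.02150322e-04 -1.82079645e+00] [ 0.2525825  -0.42401513 -1.359351  ] 0.10781938899955713
zrim 199.11886243316147 rim [542.87601246  18.3215633 ] 47.545800820640515 slope [-3.69171467e-03  8.35979158e-04  1.96444230e+02]
 fin 860 ((483.4295654296875, 33.62268829345703), (10.724298477172852, 17.40888214111328), 74.18992614746094)
```

```bash
python3 -m inch '[[0,0,0,8.5,-36.5,0,-1],[0,0,0,8.5,-36.5,0,-1],[0,0,0,8.5,-36.5,0,-1],[0,0,0,8.5,-36.5,0,-1],[0,0,0,8.5,-36.5,0,-1],[0,0,0,8.5,-36.5,0,-1],[0,0,0,8.3,-36.3,-10,-1],[0,0,0,0,0,-40,-1],[0,0,0,0,0,-40,-1],[0,0,0,0,0,-25,-1]]'; python3 -m inch '[[0,0,0,0,0,-8,-1],[0,0,0,0,0,-4,-1],[0,0,0,0,0,0,-1]]';python3 -m inch '[[0,0,0,0,0,-2,-1],[0,0,0,0,0,-1.5,-1],[0,0,0,0,0,0,-1]]'; python3 -c "
from h import *
s=state();print(s['eef_pos'],s['ft_force'])"
```

```text
t: 56.15
eef_pos: [538.6, -221.3, 49.4]
tcp_rot: [3.139, 0.001, -1.821]
ft_force: [0.3, 0.9, -0.6]
opening: 0.107
t: 56.45
eef_pos: [540.2, -221.5, 40.7]
tcp_rot: [-3.14, 0.0, -1.821]
ft_force: [-0.1, -0.1, -0.5]
opening: 0.108
t: 56.75
eef_pos: [540.0, -221.5, 37.1]
tcp_rot: [-3.14, 0.0, -1.821]
ft_force: [0.0, -0.8, -1.3]
opening: 0.104
[ 539.99668909 -221.49382894   37.09946821] [ 0.04287108 -0.80869066 -1.28308821]
```

```bash
python3 -m inch '[[0,0,0,0,0,-1.5,-1],[0,0,0,0,0,-1,-1],[0,0,0,0,0,0,-1]]';python3 -m inch '[[0,0,0,0,0,-0.7,-1],[0,0,0,0,0,0,-1]]'; python3 -m inch '[[0,0,0,0,0,0,-0.5],[0,0,0,0,0,0,-0.5],[0,0,0,0,0,0,-0.5],[0,0,0,0,0,0,0],[0,0,0,0,0,0,0],[0,0,0,0,0,0,0],[0,0,0,0,0,30,0],[0,0,0,0,0,40,0],[0,0,0,0,0,40,0],[0,0,0,0,0,30,0]]'
python3 - <<'E'
from fun import *
s=state();print(s['eef_pos'],s['tcp_rot'],s['ft_force'],s['opening'])
c=cam('wrist'); funnel(c,603,-237,100)
E
```

```text
t: 57.05
eef_pos: [539.9, -221.5, 34.3]
tcp_rot: [-3.141, 0.0, -1.821]
ft_force: [-1.8, 0.2, 4.4]
opening: 0.102
t: 57.25
eef_pos: [539.8, -221.5, 33.9]
tcp_rot: [-3.141, 0.0, -1.821]
ft_force: [-3.8, 0.3, 8.4]
opening: 0.106
t: 58.25
eef_pos: [540.0, -221.5, 175.8]
tcp_rot: [-3.139, -0.0, -1.821]
ft_force: [0.0, 1.3, 0.8]
opening: 0.502
[ 539.99070151 -221.54021913  175.7675688 ] [-3.13947834e+00 -1.28964042e-06 -1.82077761e+00] [0.04032442 1.2570168  0.78873858] 0.5018604907943164
zrim 65.19054628060627 rim [ 601.62543    -237.10285145] 47.751090315369765 slope [ 1.16789511e-03 -1.21542079e-03  6.26872579e+01]
 fin 503 ((664.1082153320312, -252.85482788085938), (9.313194274902344, 23.19561004638672), 76.01490783691406)
 fin 331 ((538.7948608398438, -220.99789428710938), (8.925738334655762, 23.767175674438477), 75.94189453125)
```

```bash
python3 -m inch '[[0,0,7.6,11,41.7,0,1],[0,0,7.6,11,41.7,0,1],[0,0,7.6,11,41.7,0,1],[0,0,7.6,11,41.7,0,1],[0,0,7.6,11,41.7,0,1],[0,0,7.6,11,41.7,0,1],[0,0,7.6,11,41.7,0,1],[0,0,7.7,11,41.7,0,1],[0,0,0,0,0,0,1],[0,0,0,0,0,0,1]]'
python3 - <<'E'
from tabs import *
s=state();print(s['eef_pos'],s['tcp_rot'],s['opening'])
c=tabs('wrist',300,800,-450,400); W=cloud(c); H=hsv(c);z=W[...,2]
red=((H[...,0]<8)|(H[...,0]>172))&(H[...,1]>120)&near(W,628,113,60)&(z>20)
print('bar',np.median(z[red]),rect(W[red][:,:2]))
d=near(W,628,112,45)&(z>14)&(z<28);print('disc',rect(W[d][:,:2]))
tabs('scene',300,800,-450,400)
E
```

```text
t: 59.3
eef_pos: [627.5, 113.0, 172.8]
tcp_rot: [3.141, 0.001, -0.757]
ft_force: [-0.3, -0.5, -0.3]
opening: 0.997
[627.5169453  112.97095819 172.80932423] [ 3.14138955e+00  7.49016055e-04 -7.56855486e-01] 0.9970646520340375
bar 51.60498620246105 ((624.8780517578125, 112.73131561279297), (53.998756408691406, 90.95576477050781), 75.25433349609375)
disc ((627.781494140625, 112.4881591796875), (74.39151000976562, 74.79622650146484), 48.96330642700195)
```

```bash
python3 -m inch '[[0,0,0,-0.1,-1,-45,0],[0,0,0,0,0,-45,0],[0,0,0,0,0,-35,0],[0,0,0,0,0,-15,0],[0,0,0,0,0,-5.5,0],[0,0,0,0,0,0,0],[0,0,0,0,0,0,0],[0,0,0,0,0,0,-1],[0,0,0,0,0,0,-1],[0,0,0,0,0,0,-1]]' && python3 -m inch '[[0,0,0,0,0,0,-1],[0,0,0,0,0,0,-1],[0,0,0,0,0,0,-1],[0,0,0,0,0,0,-1],[0,0,0,0,0,0,-1]]';  python3 -c "
from h import *
s=state();print(s['eef_pos'],s['tcp_rot'],s['ft_force'],s['opening'])"
```

```text
t: 60.4
eef_pos: [627.9, 111.2, 28.5]
tcp_rot: [-3.14, -0.0, -0.758]
ft_force: [-0.0, 0.0, 0.2]
opening: 0.306
t: 60.9
eef_pos: [627.7, 111.2, 27.9]
tcp_rot: [-3.141, 0.0, -0.758]
ft_force: [-0.2, 0.7, 1.6]
opening: 0.147
[627.70568778 111.17302279  27.91108979] [-3.14111044e+00  3.86119396e-04 -7.57925436e-01] [-0.21971316  0.65040194  1.59614728] 0.14745887961859364
```

```bash
python3 -m inch '[[0,0,0,0,0,10,-1],[0,0,0,0,0,30,-1],[0,0,0,0,0,40,-1],[0,0,0,0,0,40,-1],[0,0,0,-14.1,-15.6,15,-1],[0,0,0,-14.1,-15.6,0,-1],[0,0,0,-14.1,-15.6,0,-1],[0,0,0,-14.1,-15.6,0,-1],[0,0,0,-14.1,-15.6,0,-1],[0,0,0,-14.1,-15.5,0,-1]]' && python3 -m inch '[[0,0,0,0,0,0,-1],[0,0,0,0,0,0,-1]]';  python3 - <<'E'
from h import *
s=state();print(s['eef_pos'],s['tcp_rot'],s['ft_force'],s['opening'])
c=cam('wrist'); W=cloud(c);z=W[...,2]; save(c,'w15.png')
d=near(W,543,18,45)&(z>150)&(z<163);P=W[d]
print('disc',np.median(P[:,2]),rect(P[:,:2]),d.sum())
H=hsv(c);b=((H[...,0]<8)|(H[...,0]>172))&(H[...,1]>120)&near(W,543,18,40)&(z>178)&(z<200);print('bar',b.sum(),rect(W[b][:,:2]))
A=np.c_[P[:,:2]-[543,18],np.ones(len(P))];print(np.linalg.lstsq(A,P[:,2],rcond=None)[0])
E
```

```text
t: 61.9
eef_pos: [542.4, 17.1, 163.4]
tcp_rot: [-3.141, 0.0, -0.758]
ft_force: [0.7, 0.4, -1.0]
opening: 0.144
t: 62.1
eef_pos: [543.4, 17.6, 163.5]
tcp_rot: [-3.141, -0.0, -0.759]
ft_force: [-0.2, 0.2, -1.9]
opening: 0.145
[543.39628036  17.59544204 163.47059787] [-3.14050495e+00 -2.54583356e-04 -7.58681016e-01] [-0.15073207  0.2484987  -1.87069085] 0.14506965366273689
disc 157.4095379267804 ((553.5947265625, 28.15034294128418), (47.05249786376953, 75.58599853515625), 46.654056549072266) 7321
bar 2673 ((550.2086791992188, 24.54783821105957), (39.442298889160156, 15.114086151123047), 45.54844284057617)
[-4.37604088e-03 -6.77890758e-03  1.57496617e+02]
```

```bash
python3 -m inch '[[0,0,0,-0.4,0,-20,-1],[0,0,0,0,0,-15,-1],[0,0,0,0,0,-7,-1],[0,0,0,0,0,-4,-1],[0,0,0,0,0,0,-1]]'; python3 -m inch '[[0,0,0,0,0,-3,-1],[0,0,0,0,0,-3,-1],[0,0,0,0,0,-2,-1],[0,0,0,0,0,0,-1]]'; python3 -m inch '[[0,0,0,0,0,-2,-1],[0,0,0,0,0,0,-1]]';  python3 -c "
from h import *
s=state();print(s['eef_pos'],s['tcp_rot'],s['ft_force'],s['moment'],s['opening'])"
```

```text
t: 62.65
eef_pos: [542.9, 18.0, 116.7]
tcp_rot: [-3.141, 0.001, -0.758]
ft_force: [-0.8, 0.7, -1.1]
opening: 0.148
t: 63.05
eef_pos: [542.9, 17.7, 109.1]
tcp_rot: [-3.141, 0.0, -0.758]
ft_force: [-0.5, -0.5, 4.5]
opening: 0.146
t: 63.25
eef_pos: [542.8, 17.7, 107.0]
tcp_rot: [-3.141, -0.0, -0.758]
ft_force: [-0.6, 0.2, 6.1]
opening: 0.144
[542.83311433  17.66498984 107.03873961] [-3.14077024e+00 -3.45475343e-05 -7.57914451e-01] [-0.59083457  0.21073164  6.09131506] [ 0.06319477  0.09717601 -0.01425941] 0.1443715525207303
```

```bash
python3 -m inch '[[0,0,0,0,0,-2,-1],[0,0,0,0,0,-1.8,-1],[0,0,0,0,0,0,-1],[0,0,0,0,0,0,-1]]'; python3 -m inch '[[0,0,-4,0,0,0,-1],[0,0,-5,0,0,0,-1],[0,0,-5,0,0,0,-1],[0,0,-5,0,0,0,-1],[0,0,-5,0,0,0,-1],[0,0,0,0,0,0,-1]]';  python3 -c "
from h import *
s=state();print(s['eef_pos'],s['tcp_rot'],s['ft_force'],s['moment'],s['opening'])"
```

```text
t: 63.65
eef_pos: [542.9, 17.6, 103.5]
tcp_rot: [-3.141, -0.0, -0.758]
ft_force: [-1.9, 0.6, 8.6]
opening: 0.145
t: 64.25
eef_pos: [543.4, 17.5, 103.7]
tcp_rot: [-3.139, -0.001, -1.18]
ft_force: [-0.4, 0.0, 8.1]
opening: 0.152
[543.4362468   17.53355228 103.74812838] [-3.13929063e+00 -6.28741810e-04 -1.17985242e+00] [-3.98035122e-01  2.76954192e-03  8.10984010e+00] [-0.05806107 -0.02308672 -0.03934632] 0.15153194910516632
```

```bash
python3 -m inch '[[0,0,-5,0,0,-0.6,-1],[0,0,-5,0,0,0,-1],[0,0,-5,0,0,0,-1],[0,0,-5,0,0,0,-1],[0,0,0,0,0,0,-1]]';  python3 -c "
from h import *
s=state();print(s['eef_pos'],s['tcp_rot'],s['ft_force'],s['moment'],s['opening'])"; python3 -m inch '[[0,0,-5,0,0,0,-1],[0,0,-5,0,0,0,-1],[0,0,-5,0,0,0,-1],[0,0,-5,0,0,0,-1],[0,0,-5,0,0,0,-1],[0,0,-2.4,0,0,0,-1],[0,0,0,0,0,0,-1],[0,0,0,0,0,0,-1]]';  python3 -c "
from h import *
s=state();print(s['eef_pos'],s['tcp_rot'],s['ft_force'],s['moment'],s['opening'])"
```

```text
t: 64.75
eef_pos: [543.3, 17.5, 103.2]
tcp_rot: [-3.139, 0.0, -1.529]
ft_force: [-0.8, -0.6, 8.0]
opening: 0.145
[543.33687129  17.50768125 103.15312192] [-3.13928314e+00  8.41710378e-05 -1.52896568e+00] [-0.82210003 -0.63106763  8.00547987] [ 0.01144927  0.07800615 -0.10204269] 0.14499984914175704
t: 65.55
eef_pos: [543.4, 17.5, 103.2]
tcp_rot: [-3.139, 0.001, -2.004]
ft_force: [-0.6, 0.2, 9.4]
opening: 0.148
[543.39482672  17.51307559 103.17274059] [-3.13920914e+00  1.07234136e-03 -2.00434289e+00] [-0.62360987  0.2272651   9.44857596] [-0.02902562  0.0444662  -0.03719359] 0.14753395856237783
```

```bash
python3 -m inch '[[0,0,0,0,0,2,-1],[0,0,0,0,0,2,-1],[0,0,0,0,0,1.5,-1],[0,0,0,0,0,0,-1],[0,0,0,0,0,0,-0.5],[0,0,0,0,0,0,-0.5],[0,0,0,0,0,0,-0.5],[0,0,0,0,0,0,0],[0,0,0,0,0,0,0],[0,0,0,0,0,0,0]]'; python3 -m inch '[[0,0,0,0,0,30,0],[0,0,0,0,0,40,0],[0,0,0,0,0,40,0],[0,0,0,-20,0,40,0],[0,0,0,-20,0,40,1],[0,0,0,-20,0,40,1],[0,0,0,0,0,0,1],[0,0,0,0,0,0,1]]'
python3 - <<'E'
from fun import *
s=state();print(s['eef_pos'],s['tcp_rot'],s['ft_force'])
c=tabs('wrist',300,800,-450,400); W=cloud(c); H=hsv(c);z=W[...,2]; save(c,'w16.png',s=1.4)
red=((H[...,0]<8)|(H[...,0]>172))&(H[...,1]>120)&(H[...,2]>60);N=near(W,543,18,75)
bar=N&red&(z>120); print('bar',np.median(z[bar]),rect(W[bar][:,:2]),np.degrees(axis(W[bar][:,:2])))
b=N&(z>95)&(z<112); P=W[b];print('disc',np.median(P[:,2]),rect(P[:,:2]),np.linalg.lstsq(np.c_[P[:,:2]-[543,18],np.ones(len(P))],P[:,2],rcond=None)[0])
grn=(H[...,0]>45)&(H[...,0]<85)&(H[...,1]>90)
for nm,k in (('red',red),('grn',grn)):
    mk=N&k&(z<75); n,l,st,ce=cv2.connectedComponentsWithStats(mk.astype(np.uint8))
    for i in range(1,n):
        if st[i,4]>8: print(nm,st[i,4],W[l==i].mean(0).round(1))
for t in ['funnel','scoop_white','scoop_green','bottle_red_cap','motor','cap']:
    for r in regions_of(t,'wrist')[:2]: 
        if r['score']>.5: print(t,round(r['score'],2),np.nanmedian(W[r['pixels']],0).round())
E
```

```text
t: 66.55
eef_pos: [542.7, 17.7, 107.9]
tcp_rot: [-3.141, 0.0, -2.004]
ft_force: [-0.5, 0.2, -0.9]
opening: 0.442
t: 67.35
eef_pos: [482.6, 17.7, 338.5]
tcp_rot: [-3.139, 0.001, -2.004]
ft_force: [0.7, -0.0, -0.7]
opening: 0.783
[482.56384088  17.67962298 338.48391324] [-3.13929598e+00  1.05925679e-03 -2.00408672e+00] [ 0.72327632 -0.02147757 -0.70300274]
bar 132.94397970271942 ((543.2853393554688, 17.72403335571289), (13.702906608581543, 56.50333023071289), 65.61554718017578) 155.5390520297241
disc 103.32057267685076 ((543.5086669921875, 17.92375946044922), (74.77265930175781, 75.04499053955078), 10.076028823852539) [-4.22384089e-05 -9.01275128e-04  1.03309669e+02]
red 18 [ 5.826e+02 -4.000e-01  6.110e+01]
grn 11 [513.  -13.9  60.5]
funnel 0.61 [ 563. -222.   55.]
scoop_white 0.66 [ 398. -248.   17.]
scoop_green 0.71 [455. 232.  17.]
cap 0.65 [545.  16. 104.]
cap 0.56 [283. 255.  22.]
```

View pics/w16.png

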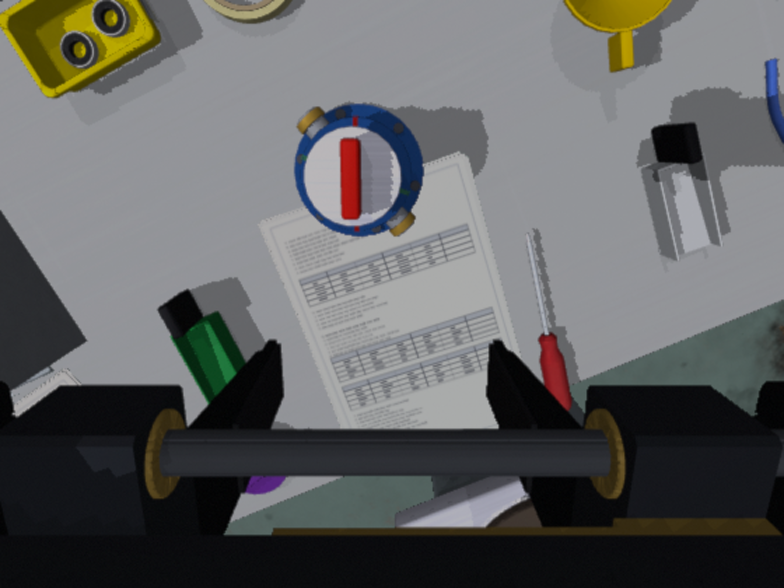

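The last picture shows the cap's bar lying in line with both red marks at (355,120) and (355,228). The funnel and both empty scoops are upright, and nothing is loose on the bench. I make a final numeric check of the bystanders and hand in.

Run:
```python
from tabs import *
c=tabs('scene',300,800,-450,400); W=cloud(c)
for t in ['bottle_red_cap','motor','cap','scoop_green','scoop_white','funnel']:
    for r in regions_of(t,'scene')[:2]: print(t,round(r['score'],2),np.nanmedian(W[r['pixels']],0).round())
print(ticket.job_done())
```

```text
motor 0.46 [ 744. -234.   28.]
cap 0.83 [536.  28. 104.]
cap 0.68 [302. 263.  22.]
scoop_green 0.91 [446. 237.  17.]
scoop_white 0.9 [ 398. -246.   20.]
funnel 0.8 [ 608. -246.   50.]
the job is handed in; nothing more can be done
None
```

The job is done and handed in at about 67 s.

**What I did**
- **Cap off:** I turned it anticlockwise until the moment rose at the first stop and held it there over 1 s. I then pressed it about 6 mm, turned it to the green marks, lifted it off and stood it on the bench.
- **Pouring:** I seated the funnel level in the neck and poured the green scoop (one tablet) and the white scoop (two tablets) through it. Both trays were empty afterwards, and all three tablets showed on the pot floor through the spout.
- **Putting back:** The scoops and the funnel stand upright at or within about 2 mm of their old places. I put the cap back through the green marks, turned it clockwise while pressed and let it rise.

**Last checks**
- **Cap:** The bar lies at −24.4° against −24.8° for the red mark. The disc is level, with its top at 103.3 mm, which is the closed height.
- **Bench:** No loose tablets were visible. The motor and the purple look-alike cap read where they were at the start.

**What was off**
- **Small bottle:** In the last check the network did not report it at all. The arm never worked near it.
- **Green pour:** It stopped at 44° of the planned 48° because the wrist was close to its joint limits (joints 5 and 6), but the tray was empty.
- **First grip on the cap:** The fingers were still closing when the turn began, and the cap turned to the stop normally all the same.
- **Pictures:** I viewed 16, two past the budget of 14.

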